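Roll a curve tracer round a plaster hoof cast

TASK

Measure the wall of the plaster hoof cast: take the curve tracer out of its stand, set its wheel against the side of the cast at the green mark and roll it once round the toe to the red mark, then put the tracer back in its stand, fully home, and let go. How far this hoof swells at the sides and the toe has to be felt: keep the wheel lightly on the plaster all the way, so that its count misses nothing, and never press harder than 9 N, or the edge chips. Leave the things around it where they are.

Things in the scene. Friction and masses are not known exactly. Their poses are not given: they have to be found in the camera images.
- cast: Off-white plaster cast of a small hoof, sole up, fixed on a blue-grey mat; upright walls 28 mm high. Origin: centre of its underside on the worktop; -x is the toe, +y the left (green) side, z up. The wall swells out beyond the outline given under toe by unknown amounts: up to 7 mm on each side (x = -24 to +40 mm), up to 5 mm at the toe and on each front shoulder; shallow hollows between.
- toe (a point): Foremost point of the wall where the toe does not swell: cast x = -50 mm, 16 mm above the worktop. Outline without the swellings: a full half-oval (superellipse, power 2.2) from here to the widest place (x = 0, y = +-42 mm), then slightly tapering to half width 36 mm at x = +50 mm, round heel corners of 9 mm radius, back at x = +59 mm.
- start_mark (a point): Green mark on the left wall (stripe on the wall, dot on the rim, near the heel): point on the wall at cast x = +45, y = +37 mm, 16 mm above the worktop. The tracing starts here, runs along the left side, round the toe and back along the right side: counter-clockwise from above.
- finish_mark (a point): Red mark on the right wall, mirror image of the green one: cast x = +45, y = -37 mm, 16 mm above the worktop. The tracing ends here.
- stand: Grey block, 60 x 60 x 44 mm, fixed on the worktop, with a round well in its top: 32 mm wide, 40 mm deep, mouth at z = 44 mm. Origin at the centre of its underside, z up.
- tracer: Curve tracer, 105 mm tall, 135 g, in its stand. Origin: centre of its lower end, z up along its axis. White handle z = 44 to 104 mm, display on its -x face. Black collar, 42 mm wide, z = 40 to 44 mm: it lies on the stand's top when home (origin then 4 mm above the worktop). To trace, carry it upright with the origin about 8 mm above the worktop (collar over the cast); no turning needed.
- grip (a point): Where to hold the tracer: on the axis of its handle, 70 mm above its origin. The handle is 20 mm wide along the tracer's y (close the fingers across this) and 26 mm along its x.
- wheel (a point): Centre of the tracer's rolling wheel: 24 mm diameter, 8 mm thick, rubber rim, axis along the tracer's z, 7 mm above its origin and on its axis when unpressed. It hangs on a sprung neck that gives sideways in all directions: 4 N per mm, 2.3 mm each way, then a hard stop.
- counter (a joint): Turn of the wheel in rad, 0 at the start: the tracer's count. It grows as the wheel rolls counter-clockwise round the cast, 1 rad per 12 mm of travel of the wheel's centre. Light drag: pressed with less than about 1 N it slides without turning. A full tracing from mark to mark reads 23.3 to 24.9 rad.
- brown_bottle: Brown bottle with a blue cap, 47 mm wide, 88 mm tall, loose; origin at the centre of its underside. Leave alone.
- white_pot: Round white pot, 90 mm wide, 32 mm tall, loose; origin at the centre of its underside. Leave alone.
- slide_box: White slide box with a blue label, 35 x 85 x 32 mm, loose; origin at the centre of its underside. Leave alone.
Mind the look-alikes: they are no part of the job. Leave any orange look-alike of the tracer alone.

How it is judged:
By the outcome, as a careful person would: the job done as asked, in the order asked, and still so for the second after the job is handed in, with the robot touching nothing.
It also fails if it takes over 72 s, if anything falls off the work surface, if the arm or the gripper's body presses on something with over 40 N, if the wrist force passes 120 N, or if a joint passes its speed limit or range.

ROBOT

A 6-joint arm with a two-finger parallel gripper is mounted at the origin on a cart in front of the work surface, level with it; the furniture and walls round the work are solid. World frame = base frame: x ahead of the robot, y to its left, z up, the work surface at z = 0. Lengths are in m, angles in rad, forces in N, time in s.
With the tool pointing down it reaches from about 0.35 to 0.775 m from the base axis. Payload 5.5 kg.
Tool frame: the origin (TCP) lies at the very end of the fingers, on their centre line; the grasp point (between the pads) lies 19 mm behind it; z points along the fingers, y is the line along which they close (so a half turn about z gives the same grasp; the last joint's range is limited). The gripper opens to 85 mm and grips with 20 to 120 N. Pads are 22 mm wide; open, the fingers measure 114 mm over their backs; the gripper's body (76 mm by 85 mm) begins 54 mm behind the grasp point. The pads swing forward as they close: fully open they stand 13 mm farther back than shut.
Start: joints at [-1.278, 0.313, 0.046, 1.304, 0, 1.431], TCP at [0.241, -0.522, 0.231] pointing down, gripper open.
Joint ranges: [-2.76, 2.76], [-0.86, 1.69], [-1.03, 1.26], [-2.2, 2.34], [-1.47, 1.5], [-3.14, 3.14]. Speed limits (rad/s): [2.57, 2.57, 3.14, 3.14, 3.14, 3.14].

INTERFACE

Orientations are given as a unit quaternion [w, x, y, z].
In Python, from workcell import env, viewer, nets gives the robot as it stands. The module is installed in compiled form; this text tells all that it offers.
- The arm moves only by the shell command python3 -m creep [OPENING] [FORCE], which reads ROWS from standard input. ROWS is a JSON list of rows, 1 to 8 of them, each written [[dx, dy, dz], [rx, ry, rz]]: dx, dy, dz in m, then a rotation vector rx, ry, rz in rad; each row is the pose to reach, as a shift and turn from the pose commanded when the command began, along the tool's axes at that moment; what a row does not reach only later rows make up. A row lasts 1/8 s, in which the tool goes at most 0.0625 m and 0.188 rad, less where a joint would pass 70% of its speed; a pose out of reach is approached as far as the arm can. OPENING is the finger opening in m, set as the command begins (- or left out keeps the last). The fingers move at their own pace and stop on an object; FORCE is the grip in N (left out, the last holds). Time passes only in rows, so rows that do not move let the fingers close. It prints the time, the measured TCP pose, the force, the opening and the grip force at its end. Input that does not fit is refused with a message, and nothing moves.
- env.get_state(): the state, without advancing time (a new reading comes with each control period).
- viewer.read_camera(name): name is "side" or "top" or "wrist"; returns a dict with "image" (384x512x3 uint8, red, green, blue), "K" (3x3 intrinsics, pixels), "R" (3x3) and "t" (3): a world point X has camera coordinates R X + t. Camera axes: x right, y down, z forward; pixel columns grow to the right and rows downward; lengths in m; the calibration is good to about 2 mm. A picture is of the moment at which its call begins. There is no depth.
- env.hand_in(): hands the job in; it is judged then, once.
Trained networks look in a picture, given as the dict that the camera call returned (one of the last four; its "shot" number tells which), for a name from the list of things; names that differ only in an ending like _2 or _b are one class to them, and where a whole thing is asked for, a point or a joint stands for the part that bears it (a point fixed in the world has none). Each returns a list of dicts, best first, with "confidence" (0 to 1); they miss things now and then, are a little off and sometimes report something else, mostly with a low value. They report only what shows in the picture. A call takes as long as a camera call. They do not tell look-alikes from the thing itself.
- nets.outline_of(label, picture): "region" (384x512 bool, what is visible of it) and "box" ([left, top, right, bottom] in pixels, round what is visible of it).
The state is a dict: "clock": time; "joint_pos": joint angles; "qvel": joint speeds; "tau": joint torques, N m; "tcp_pos": TCP position; "orientation": TCP orientation; "wrist_force": force on the tool from outside, world axes, zero at the start; "ft_torque": the same for the moment, N m; "finger_gap": finger opening in m; "grip_force": force on a finger pad.
Only numpy, scipy, OpenCV 4.12 (cv2) and the standard library are available. Lean on these libraries where they do the work, as an engineer would, in place of code of your own. Each camera call takes 0.05 s, during which the arm holds its last target. There are 200 camera calls.

## Working session

There is one attempt and no reset: what is moved stays moved. The work goes in short steps, Python scripts to look and compute and a shell command to move; the robot and the scene stay as the last step left them, time stands still between calls to the robot, and variables do not carry over. Pictures are saved under pics/ and viewed, at most 10 in all, crops included, and the job is handed in when it is done.

```bash
mkdir -p pics; python3 - <<'E'
from workcell import env, viewer, nets
import cv2,numpy as np
s=env.get_state();print({k:np.round(v,3).tolist() for k,v in s.items()})
for c in("top","side"):
    p=viewer.read_camera(c);cv2.imwrite(f"pics/{c}0.png",p["image"][:,:,::-1])
    print(c,np.round(p["K"],1).tolist(),np.round(p["R"],4).tolist(),np.round(p["t"],4).tolist())
    for n in("cast","stand","tracer","brown_bottle","white_pot","slide_box"):
        print(n,[(round(float(d["confidence"]),2),[int(v) for v in d["box"]]) for d in nets.outline_of(n,p)])
E
```

```text
{'clock': 0.0, 'joint_pos': [-1.278, 0.314, 0.045, 1.304, -0.0, 1.431], 'qvel': [0.001, -0.0, -0.003, -0.001, 0.001, 0.001], 'tau': [0.001, -48.063, 29.853, 0.019, 0.0, 0.0], 'tcp_pos': [0.241, -0.522, 0.23], 'orientation': [-0.001, 0.977, 0.215, -0.0], 'wrist_force': [0.823, -0.338, 0.458], 'ft_torque': [0.011, 0.047, 0.041], 'grip_force': 0.0, 'finger_gap': 0.086}
top [[370.1, 0.0, 254.6], [0.0, 370.1, 190.3], [0.0, 0.0, 1.0]] [[0.0091, -0.9998, -0.0188], [-0.9985, -0.0081, -0.0547], [0.0545, 0.0193, -0.9983]] [0.1281, 0.5191, 1.1107]
cast [(0.7, [226, 174, 284, 236])]
stand [(0.72, [175, 201, 202, 222])]
tracer [(0.71, [186, 208, 198, 222]), (0.7, [145, 212, 165, 222])]
brown_bottle [(0.71, [174, 153, 195, 172])]
white_pot [(0.77, [288, 199, 318, 236])]
slide_box [(0.52, [332, 212, 363, 228])]
side [[374.3, 0.0, 255.7], [0.0, 374.3, 189.8], [0.0, 0.0, 1.0]] [[-0.519, -0.8547, -0.0134], [-0.6817, 0.4233, -0.5968], [0.5157, -0.3006, -0.8023]] [0.397, 0.3473, 0.9229]
cast [(0.72, [240, 193, 295, 243])]
stand [(0.72, [203, 235, 228, 265])]
tracer [(0.61, [203, 231, 222, 255]), (0.55, [177, 251, 190, 275])]
brown_bottle [(0.66, [176, 200, 194, 226])]
white_pot [(0.97, [298, 188, 330, 220])]
slide_box [(0.87, [341, 172, 364, 194])]
```

```bash
python3 - <<'E'
import cv2,numpy as np
a=cv2.imread("pics/top0.png")[140:250,130:380];b=cv2.imread("pics/side0.png")[160:285,160:375]
cv2.imwrite("pics/both.png",np.vstack([cv2.resize(a,(625,275),interpolation=3),cv2.resize(b,(537,312),interpolation=3)] if 0 else [cv2.resize(a,(600,264),interpolation=2),cv2.resize(b,(600,336),interpolation=2)]))
E
```

```text
(no output)
```

View pics/both.png

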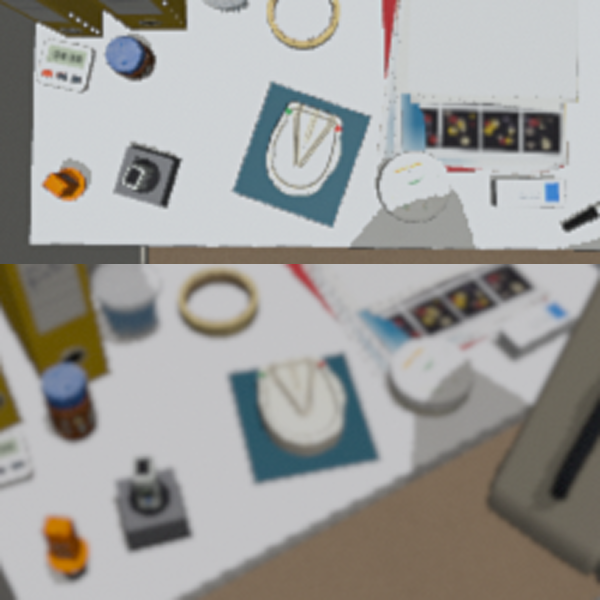

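The crop shows the white-handled tracer in the grey stand at top-image pixel (188,213). The only look-alike is orange, standing free at (157,215), so I choose the one in the stand. The cast is at (256,202) with its toe towards the robot, green mark left at (251,187) and red mark right at (271,193).

```bash
cat > h.py <<'E'
import numpy as np, cv2
from scipy.spatial.transform import Rotation as Ro
from workcell import env, viewer, nets
def plane(p,uv,z):
    d=p["R"].T@np.linalg.inv(p["K"])@np.array([uv[0],uv[1],1.]); c=-p["R"].T@p["t"]
    return c+d*(z-c[2])/d[2]
def proj(p,X):
    q=(np.atleast_2d(X)@p["R"].T+p["t"])@p["K"].T; return q[:,:2]/q[:,2:]
def tri(ps,uvs):
    A=[];b=[]
    for p,uv in zip(ps,uvs):
        d=p["R"].T@np.linalg.inv(p["K"])@np.array([uv[0],uv[1],1.]);d/=np.linalg.norm(d);c=-p["R"].T@p["t"]
        M=np.eye(3)-np.outer(d,d);A.append(M);b.append(M@c)
    return np.linalg.lstsq(np.vstack(A),np.hstack(b),rcond=None)[0]
def tool():
    s=env.get_state();q=np.array(s["orientation"]);return np.array(s["tcp_pos"]),Ro.from_quat(q[[1,2,3,0]]).as_matrix()
def down(yaw): # tool x at yaw, z down
    c,s=np.cos(yaw),np.sin(yaw);return np.array([[c,s,0],[s,-c,0],[0,0,-1.]])
def delta(X,R=None):
    t,T=tool();d=T.T@(np.array(X)-t);r=np.zeros(3) if R is None else Ro.from_matrix(T.T@R).as_rotvec()
    return np.round(np.r_[d,r],4).tolist()
E
python3 - <<'E'
from h import *
t=viewer.read_camera("top");s=viewer.read_camera("side");w=viewer.read_camera("wrist")
for n,uv,z in(("stand",(188.5,212),.044),("tracer top",(186,213),.108),("cast",(256,202),.028),("green",(251,187),.028),("red",(271,193),.028)):print(n,np.round(plane(t,uv,z),3))
for n,a,b in (("cast",(255,205),(267.5,218)),("stand",(188.5,211.5),(215.5,250))):print(n,np.round(tri([t,s],[a,b]),3))
P,T=tool();print("wrist cam in tool",np.round(T.T@(-w["R"].T@w["t"]-P),3).tolist(),np.round(w["R"]@T,2).tolist(),w["K"][0,0])
for n in("brown_bottle","white_pot","slide_box"):
    b=nets.outline_of(n,t)[0]["box"];print(n,np.round(plane(t,((b[0]+b[2])/2,(b[1]+b[3])/2),.03),3))
x=plane(t,(188.5,212),.044);print(np.degrees(np.arctan2(T[1,0],T[0,0])),delta([x[0],x[1],.27],down(0)))
E
```

```text
stand [0.45  0.328 0.044]
tracer top [0.448 0.322 0.108]
cast [0.482 0.128 0.028]
green [0.527 0.143 0.028]
red [0.51  0.083 0.028]
cast [ 0.475  0.133 -0.009]
stand [0.449 0.328 0.023]
wrist cam in tool [0.067, -0.001, -0.143] [[0.0, 1.0, -0.0], [-0.96, 0.0, -0.26], [-0.26, 0.0, 0.96]] 340.3840740952756
brown_bottle [0.592 0.346 0.03 ]
white_pot [ 0.439 -0.015  0.03 ]
slide_box [ 0.432 -0.148  0.03 ]
24.79930850881142 [0.5463, -0.6836, -0.0388, 0.0001, -0.0, 0.4328]
```

```bash
python3 - <<'E'
from h import *
print(delta([.45,.13,.26],down(2.84)))
E
```

```text
[0.463, -0.5043, -0.0287, 0.0, 0.0002, -2.4072]
```

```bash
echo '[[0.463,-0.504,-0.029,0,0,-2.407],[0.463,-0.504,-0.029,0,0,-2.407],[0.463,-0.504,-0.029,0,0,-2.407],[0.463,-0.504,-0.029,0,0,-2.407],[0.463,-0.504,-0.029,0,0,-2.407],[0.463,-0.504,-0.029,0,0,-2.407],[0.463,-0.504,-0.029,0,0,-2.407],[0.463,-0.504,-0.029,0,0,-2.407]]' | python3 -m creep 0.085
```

```text
refused: ROWS must be rows with the three-number parts in brackets of their own. Nothing was moved.
```

The error is about the shape of the input: rows with the three-number parts in brackets of their own. Fixing that and sending the same move.

```bash
echo '[[[0.463,-0.504,-0.029],[0,0,-2.407]],[[0.463,-0.504,-0.029],[0,0,-2.407]],[[0.463,-0.504,-0.029],[0,0,-2.407]],[[0.463,-0.504,-0.029],[0,0,-2.407]],[[0.463,-0.504,-0.029],[0,0,-2.407]],[[0.463,-0.504,-0.029],[0,0,-2.407]],[[0.463,-0.504,-0.029],[0,0,-2.407]],[[0.463,-0.504,-0.029],[0,0,-2.407]]]' | python3 -m creep 0.085; python3 -c "
from h import *
print(delta([.45,.13,.26],down(2.84)))"
```

```text
clock: 2.0
tcp_pos: [0.3941, -0.0445, 0.253]
orientation: [0.001, 0.566, 0.824, 0.0]
wrist_force: [2.2, -0.8, 0.7]
finger_gap: 0.0852
grip_force: 0.0
[0.1427, 0.1149, -0.007, 0.0006, 0.0016, -0.9014]
```

```bash
echo '[[[0.143,0.115,-0.007],[0,0,-0.901]],[[0.143,0.115,-0.007],[0,0,-0.901]],[[0.143,0.115,-0.007],[0,0,-0.901]],[[0.143,0.115,-0.007],[0,0,-0.901]],[[0.143,0.115,-0.007],[0,0,-0.901]],[[0.143,0.115,-0.007],[0,0,-0.901]]]' | python3 -m creep; python3 - <<'E'
from h import *
p=viewer.read_camera("wrist");cv2.imwrite("pics/w1.png",p["image"][:,:,::-1]);np.savez("w1.npz",**{k:p[k] for k in("image","K","R","t")})
for n in("cast","stand","tracer"):
    for d in nets.outline_of(n,p): print(n,d["confidence"],d["box"])
print(delta([.42,.32,.27],down(2.84)))
E
```

```text
clock: 2.75
tcp_pos: [0.4505, 0.1284, 0.2594]
orientation: [0.0, 0.154, 0.988, -0.0]
wrist_force: [0.3, 0.0, -0.4]
finger_gap: 0.0851
grip_force: 0.0
cast 0.83 [200.0, 118.0, 321.6, 240.1]
tracer 0.97 [412.7, 84.7, 487.9, 127.0]
tracer 0.95 [484.0, 50.4, 512.0, 89.0]
[0.0878, 0.1736, -0.0105, 0.0, 0.0002, -0.0085]
```

View pics/w1.png

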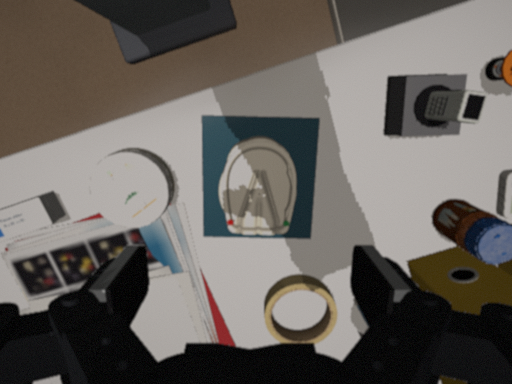

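Wrist view: cast at about (258,187) with the toe up (towards the robot), green mark right (288,222) and red left (229,222). The tracer is in its stand at (430,105), and the orange look-alike sits at the far right (508,70). Next I look from above the stand.

```bash
echo '[[[0.088,0.174,-0.01],[0,0,0]],[[0.088,0.174,-0.01],[0,0,0]],[[0.088,0.174,-0.01],[0,0,0]],[[0.088,0.174,-0.01],[0,0,0]],[[0.088,0.174,-0.01],[0,0,0]]]' | python3 -m creep; python3 - <<'E'
from h import *
p=viewer.read_camera("wrist");np.savez("w2.npz",**{k:p[k] for k in("image","K","R","t")})
for n in("stand","tracer"):
    for d in nets.outline_of(n,p): print(n,d["confidence"],d["box"])
c=proj(p,[.449,.328,.05])[0];print(c)
x,y=int(c[0])-70,int(c[1])-60;x=max(x,0);y=max(y,0)
cv2.imwrite("pics/w2.png",cv2.resize(p["image"][y:y+130,x:x+160,::-1],(720,585),interpolation=cv2.INTER_CUBIC));print(x,y)
E
```

```text
clock: 3.58
tcp_pos: [0.4192, 0.3206, 0.2692]
orientation: [-0.0, 0.153, 0.988, -0.0]
wrist_force: [-0.1, -0.9, -0.1]
finger_gap: 0.0849
grip_force: 0.0
stand 0.66 [231.5, 150.3, 287.4, 215.0]
tracer 0.68 [243.7, 171.4, 282.3, 218.3]
tracer 0.67 [320.8, 135.2, 373.2, 174.4]
[263.85678098 188.06132265]
193 128
```

View pics/w2.png

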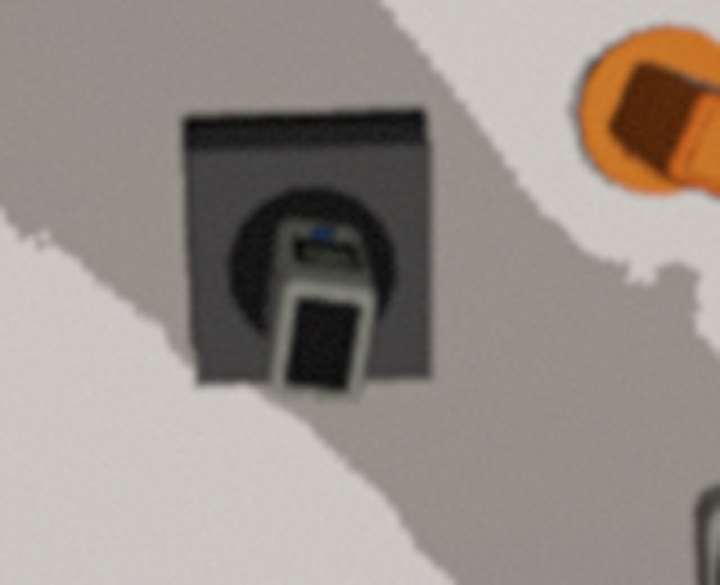

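The close crop confirms the choice: a white handle in the grey stand, with its display and blue dot on the robot side. The handle's top corners in the crop are (287,283), (376,290), (362,395) and (272,385); the orange look-alike is top right at (650,110).

```bash
python3 - <<'E'
from h import *
p=dict(np.load("w2.npz"));q=dict(np.load("w1.npz"))
f=lambda u:(193+u[0]/4.5-.4,128+u[1]/4.5-.4)
C=[plane(p,f(u),.108) for u in((287,283),(376,290),(362,395),(272,385))]
c=np.mean(C,0);print("top corners",np.round(C,4).tolist(),"c",c.round(4))
x=(C[3]+C[2]-C[0]-C[1]);print("x axis yaw",np.degrees(np.arctan2(x[1],x[0])), np.linalg.norm(x)/2)
y=(C[0]+C[3]-C[1]-C[2]);print("y width",np.linalg.norm(y)/2,np.degrees(np.arctan2(y[1],y[0])))
print("collar c",plane(p,f((314,268)),.048).round(4))
S=[plane(p,f(u),.044) for u in((187,148),(430,140),(432,378),(197,383))];print("stand",np.mean(S,0).round(4),np.round(S,4).tolist())
# two-view height of handle top: w1 top face centre approx (474,106)
print("tri top",tri([p,q],[proj(p,c)[0],(474,106)]).round(4))
E
```

```text
top corners [[0.4342, 0.3229, 0.108], [0.4412, 0.3399, 0.108], [0.4621, 0.3307, 0.108], [0.4543, 0.3134, 0.108]] c [0.448  0.3267 0.108 ]
x axis yaw -24.551530742781747 0.022597104776028297
y width 0.018680079731177985 -113.22950694346447
collar c [0.448  0.3267 0.048 ]
stand [0.4481 0.3262 0.044 ] [[0.411, 0.3059, 0.044], [0.4269, 0.3627, 0.044], [0.4855, 0.3466, 0.044], [0.4688, 0.2895, 0.044]]
tri top [0.4481 0.3268 0.1082]
```

```bash
python3 -c "
from h import *
print(delta([.492,.125,.12],down(np.radians(156.1))))"
```

```text
[-0.128, -0.1628, 0.1495, -0.0005, 0.0001, 0.107]
```

```bash
echo '[[[-0.128,-0.163,0.15],[0,0,0.107]],[[-0.128,-0.163,0.15],[0,0,0.107]],[[-0.128,-0.163,0.15],[0,0,0.107]],[[-0.128,-0.163,0.15],[0,0,0.107]],[[-0.128,-0.163,0.15],[0,0,0.107]],[[-0.128,-0.163,0.15],[0,0,0.107]]]' | python3 -m creep; python3 - <<'E'
from h import *
p=viewer.read_camera("wrist");np.savez("w3.npz",**{k:p[k] for k in("image","K","R","t")})
d=nets.outline_of("cast",p)[0];np.save("w3reg.npy",d["region"]);print(d["box"])
l,t,r,b=[int(v) for v in d["box"]];print(l,t)
c=p["image"][t-20:b+20,l-20:r+20,::-1];cv2.imwrite("pics/w3.png",cv2.resize(c,None,fx=2.8,fy=2.8,interpolation=2));print(c.shape)
print(delta([.448,.3267,.20]),tool()[0])
E
```

```text
clock: 4.47
tcp_pos: [0.492, 0.1252, 0.1196]
orientation: [-0.0, 0.208, 0.978, 0.0]
wrist_force: [0.9, -0.6, 0.4]
finger_gap: 0.0849
grip_force: 0.0
[149.2, 61.9, 341.1, 264.9]
149 61
(243, 232, 3)
[0.1212, 0.1651, -0.0794, 0.0, 0.0, 0.0] [0.49249485 0.12671852 0.12057518]
```

View pics/w3.png

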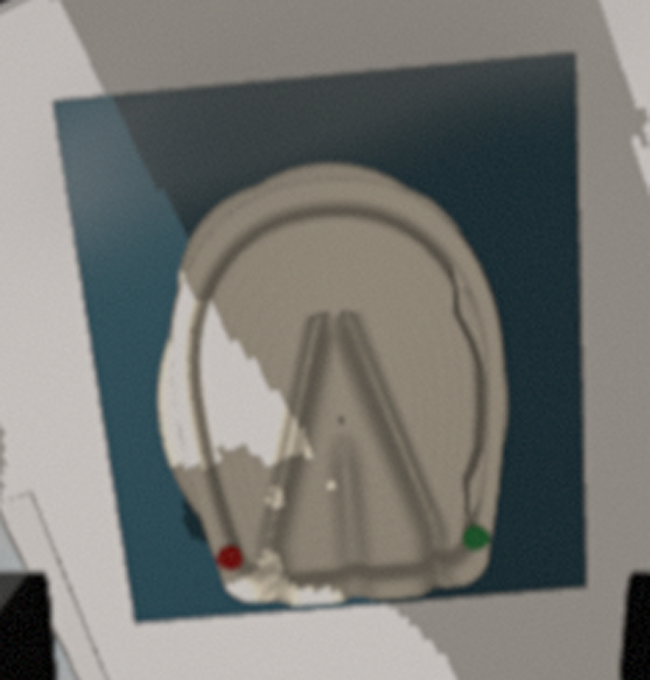

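The close view shows the whole rim clearly against the blue mat: green dot at (477,538), red dot at (231,557), toe at the top (330,162), heel edge near y = 600. Swellings are visible on both sides. I extract the outline from this.

```bash
cat > outl.py <<'E'
from h import *
p=dict(np.load("w3.npz"));im=p["image"].astype(float);reg=np.load("w3reg.npy")
im=cv2.GaussianBlur(im,(0,0),.7)
ratio=(im[...,2]-im[...,0])/(im.sum(2)+1)   # blue excess
near=cv2.dilate(reg.astype(np.uint8),np.ones((9,9)))>0
def nominal(n=2000):
    t=np.linspace(0,np.pi/2,400);a=2/2.2
    P=[(-50*np.cos(s)**a,42*np.sin(s)**a) for s in t]
    for x in np.linspace(0.2,50,200):P.append((x,42-6*x/50))
    for s in np.linspace(0,np.pi/2,60):P.append((50+9*np.sin(s),27+9*np.cos(s)))
    P=np.array(P);return np.vstack([P,P[::-1]*[1,-1]])   # mm, toe -> left -> heel -> right
f=lambda u:(129+u[0]/2.8,41+u[1]/2.8)
if __name__=="__main__":
    print("cam",(-p["R"].T@p["t"]).round(3))
    red=near&(im[...,0]>1.6*im[...,1])&(im[...,0]>60);gr=near&(im[...,1]>1.25*im[...,0])&(im[...,1]>1.15*im[...,2])
    D=[]
    for m in(gr,red):
        v,u=np.nonzero(m);D.append(plane(p,(u.mean(),v.mean()),.028));print(m.sum(),u.mean(),v.mean(),D[-1].round(4))
    y=D[0]-D[1];yaw=np.arctan2(y[1],y[0])-np.pi/2;print("yaw",np.degrees(yaw),"sep",np.linalg.norm(y))
    print([round(float(ratio[int(v),int(u)]),3) for u,v in map(f,((330,150),(330,190),(150,400),(170,400),(520,400),(495,400),(100,500),(280,612),(280,590)))])
E
python3 outl.py
```

```text
cam [0.431 0.153 0.263]
63 298.6825396825397 232.6031746031746 [0.5318 0.1477 0.028 ]
63 210.79365079365078 239.68253968253967 [0.5106 0.086  0.028 ]
yaw -18.955647125004024 sep 0.06524763234924279
[0.059, -0.056, 0.185, -0.019, 0.188, -0.059, -0.015, 0.014, -0.061]
```

```bash
cat > fit.py <<'E'
from outl import *
from scipy.ndimage import map_coordinates
from scipy.optimize import least_squares
N=nominal();N=N[np.r_[True,np.linalg.norm(np.diff(N,axis=0),axis=1)>1e-6]]
L=np.r_[0,np.cumsum(np.linalg.norm(np.diff(N,axis=0),axis=1))]
S=np.arange(1,L[-1]-1,2.);Q=np.c_[np.interp(S,L,N[:,0]),np.interp(S,L,N[:,1])]
T=np.c_[np.interp(S+1,L,N[:,0])-np.interp(S-1,L,N[:,0]),np.interp(S+1,L,N[:,1])-np.interp(S-1,L,N[:,1])]
T/=np.linalg.norm(T,axis=1)[:,None];NR=np.c_[-T[:,1],T[:,0]] # toe->left->heel clockwise: outward = left normal
if (NR*Q).sum()<0:NR=-NR
def W(P,c,z=.028):
    x,y,a=c;R=np.array([[np.cos(a),-np.sin(a)],[np.sin(a),np.cos(a)]]);w=P/1000@R.T+[x,y];return np.c_[w,np.full(len(w),z)]
def swell(c):
    offs=np.arange(-5,11,.25);E=[]
    for q,n in zip(Q,NR):
        uv=proj(p,W(q+offs[:,None]*n,c));v=map_coordinates(ratio,[uv[:,1],uv[:,0]],order=1)
        lo=v[:8].min();k=np.nonzero(v-v[:8].mean()>.04)[0]
        if len(k)==0:E.append(np.nan);continue
        hi=v[k[0]:k[0]+10].max();h=(np.median(v[:8])+hi)/2;j=np.nonzero(v>h)[0][0]
        E.append(offs[j]-.25*(v[j]-h)/(v[j]-v[j-1]+1e-9) if j else np.nan)
    return np.array(E)
if __name__=="__main__":
    c=np.array([.4787,.1315,np.radians(-18.96)])
    heel=(Q[:,0]>46)
    for _ in range(4):
        e=swell(c);m=heel&np.isfinite(e)&(abs(e)<4)
        # correct x,y,yaw from heel residuals
        A=np.c_[NR[m],(NR[m][:,1]*Q[m][:,0]-NR[m][:,0]*Q[m][:,1])];d=np.linalg.lstsq(A,e[m],rcond=None)[0]
        R=Ro.from_euler("z",c[2]).as_matrix()[:2,:2];c[:2]+=R@d[:2]/1000;c[2]+=d[2]*0  # keep yaw from the dots
        print(c.round(5),np.degrees(c[2]).round(2),d.round(4),"rms",e[m].std().round(2),m.sum())
    e=swell(c);np.savez("fit.npz",c=c,e=e)
    for i in range(0,len(S),3):print(Q[i].round(0).tolist(),np.round(e[i],1),end="; ")
E
python3 fit.py
```

```text
[ 0.4791   0.13186 -0.33091] -18.96 [ 0.261   0.4752 -0.0053] rms 0.66 45
[ 0.47908  0.1316  -0.33091] -18.96 [ 0.0681 -0.2554 -0.0048] rms 0.55 44
[ 0.47909  0.13156 -0.33091] -18.96 [ 0.0201 -0.0343 -0.004 ] rms 0.49 44
[ 0.47913  0.13169 -0.33091] -18.96 [-0.0052  0.135  -0.0026] rms 0.56 45
[-50.0, 1.0] 4.0; [-50.0, 7.0] 3.6; [-48.0, 13.0] 2.8; [-46.0, 18.0] 1.7; [-43.0, 24.0] 1.6; [-39.0, 28.0] 1.4; [-35.0, 32.0] 0.7; [-30.0, 35.0] 0.3; [-24.0, 38.0] 0.3; [-19.0, 40.0] 0.2; [-13.0, 41.0] 0.2; [-7.0, 42.0] 0.0; [-1.0, 42.0] 0.1; [5.0, 41.0] 1.2; [11.0, 41.0] 1.7; [17.0, 40.0] 1.5; [23.0, 39.0] 1.2; [29.0, 39.0] 1.1; [35.0, 38.0] 0.9; [41.0, 37.0] 0.7; [47.0, 36.0] 0.5; [53.0, 36.0] -0.2; [58.0, 32.0] -0.4; [59.0, 26.0] -0.5; [59.0, 20.0] -0.6; [59.0, 14.0] 0.8; [59.0, 8.0] 0.9; [59.0, 2.0] 0.0; [59.0, -4.0] 0.2; [59.0, -10.0] -0.5; [59.0, -16.0] 0.3; [59.0, -22.0] -0.5; [59.0, -28.0] -0.5; [57.0, -33.0] 0.3; [51.0, -36.0] 0.5; [45.0, -37.0] -0.6; [39.0, -37.0] 1.6; [33.0, -38.0] 2.2; [27.0, -39.0] 4.1; [22.0, -39.0] 5.3; [16.0, -40.0] -2.3; [10.0, -41.0] -2.6; [4.0, -42.0] 5.7; [-2.0, -42.0] 4.5; [-8.0, -42.0] 3.2; [-14.0, -41.0] 1.6; [-20.0, -39.0] 1.0; [-26.0, -37.0] 1.1; [-31.0, -35.0] 2.4; [-36.0, -31.0] 3.4; [-40.0, -27.0] 4.1; [-44.0, -22.0] 3.9; [-47.0, -17.0] 3.1; [-49.0, -11.0] 3.2; [-50.0, -5.0] 3.7;
```

```bash
echo '[[[0.02,0.03,-0.05],[0,0,0]],[[0.121,0.165,-0.079],[0,0,0]],[[0.121,0.165,-0.079],[0,0,0]],[[0.121,0.165,-0.079],[0,0,0]],[[0.121,0.165,-0.079],[0,0,0]],[[0.121,0.165,-0.079],[0,0,0]]]' | python3 -m creep 0.06; python3 - <<'E'
from h import *
p=viewer.read_camera("wrist");np.savez("w4.npz",**{k:p[k] for k in("image","K","R","t")})
print(delta([.448,.3267,.055],down(np.radians(156.1))))
print(proj(p,[[.448,.3267,.108],[.448,.3267,.048]]))
cv2.imwrite("pics/w4.png",p["image"][:,:,::-1])
E
```

```text
clock: 5.32
tcp_pos: [0.4472, 0.327, 0.1991]
orientation: [0.0, 0.205, 0.979, 0.0]
wrist_force: [0.4, -0.6, 0.7]
finger_gap: 0.0598
grip_force: 0.0
[-0.0002, 0.0007, 0.1438, 0.0, 0.0005, 0.003]
[[248.8654182  198.1642811 ]
 [249.01664962 179.33255685]]
```

View pics/w4.png

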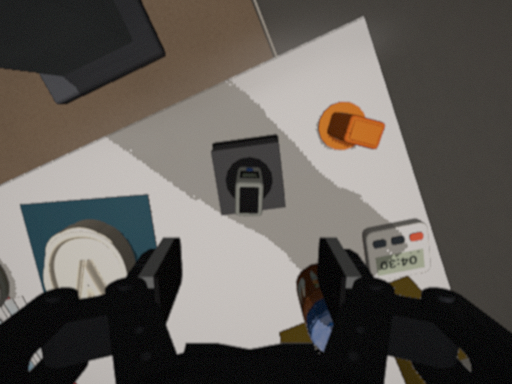

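The tool hangs over the handle: its top is at (249,198), as projected, and square to the fingers. I descend and grip.

```bash
echo '[[[0,0.0005,0.06],[0,0,0]],[[0,0.0005,0.12],[0,0,0]],[[0,0.0005,0.135],[0,0,0]],[[0,0.0005,0.144],[0,0,0]],[[0,0.0005,0.144],[0,0,0]]]' | python3 -m creep; echo '[[[0,0,0],[0,0,0]],[[0,0,0],[0,0,0]],[[0,0,0],[0,0,0]],[[0,0,0],[0,0,0]],[[0,0,0],[0,0,0]]]' | python3 -m creep 0.0 80; python3 -c "
from h import *
s=env.get_state();print(s['tcp_pos'],s['orientation'],s['wrist_force'])"
```

```text
clock: 6.0
tcp_pos: [0.4493, 0.327, 0.0558]
orientation: [0.001, 0.206, 0.979, 0.001]
wrist_force: [0.1, 0.0, -0.5]
finger_gap: 0.0598
grip_force: 0.0
clock: 6.62
tcp_pos: [0.449, 0.3272, 0.0558]
orientation: [0.001, 0.206, 0.979, 0.001]
wrist_force: [0.3, -0.2, 6.7]
finger_gap: 0.019
grip_force: 78.7
[0.44895589 0.32723815 0.0558282 ] [1.08764969e-03 2.05874111e-01 9.78577607e-01 7.31624190e-04] [ 0.32855175 -0.24859901  6.70550833]
```

```bash
cat > path.py <<'E'
from fit import *
from scipy.ndimage import gaussian_filter1d
z=np.load("fit.npz");c=z["c"];e=z["e"].copy()
e[(Q[:,1]<-30)&(Q[:,0]>7)&(Q[:,0]<22)&(e<3)]=np.nan;e[Q[:,0]>44]=0
for s in(1,-1): # smooth shoulder into the heel
    pass
ok=np.isfinite(e);e=gaussian_filter1d(np.interp(np.arange(len(e)),np.nonzero(ok)[0],e[ok]),2,mode="wrap")
B=Q+e[:,None]*NR
def centre_path(d=12.):  # wheel-centre curve, cast mm, start mark -> finish mark
    sc=20;im=np.zeros((3400,3400),np.uint8);cv2.fillPoly(im,[np.round((B+85)*sc).astype(np.int32)],1)
    D=cv2.distanceTransform(1-im,cv2.DIST_L2,5)/sc
    k=max(cv2.findContours((D<d).astype(np.uint8),cv2.RETR_EXTERNAL,cv2.CHAIN_APPROX_NONE)[0],key=len)[:,0]/sc-85
    if cv2.contourArea(k.astype(np.float32),True)<0:k=k[::-1]
    k=np.roll(k,-np.argmin(np.hypot(*(k-[60,0]).T)),axis=0)   # ccw from the heel: +x -> +y ...
    if k[len(k)//4,1]<0:k=k[::-1]
    k=gaussian_filter1d(k,25,axis=0,mode="nearest")
    t=np.gradient(k,axis=0);t/=np.hypot(*t.T)[:,None];n=np.c_[t[:,1],-t[:,0]]
    foot=k-d*n
    i=np.argmin(np.hypot(*(foot-[45,37]).T));j=np.argmin(np.hypot(*(foot-[45,-37]).T))
    k=k[i:j+1];n=n[i:j+1];s=np.r_[0,np.cumsum(np.hypot(*np.diff(k,axis=0).T))];return s,k,n
Rc=np.array([[np.cos(c[2]),-np.sin(c[2])],[np.sin(c[2]),np.cos(c[2])]])
YAW=2*np.arctan2(.9786,.2059);RT=down(YAW)
OFF=np.array([-.001,-.0005])
ZT=.0598
def target(s0,press,corr=(0,0)): # tcp xyz; corr: cast-frame mm shift of the path
    s,k,n=PATH;g=lambda a:np.array([np.interp(s0,s,a[:,0]),np.interp(s0,s,a[:,1])])
    q=g(k)-press*g(n)+corr;return np.r_[c[:2]+Rc@q/1000-OFF,ZT]
PATH=centre_path()
E
python3 - <<'E'
from path import *
s,k,n=PATH;print("len",s[-1],s[-1]/12,k[0],n[0],k[-1],n[-1])
P=tool()[0];f=lambda X:np.round(RT.T@(X-P),4).tolist()
print(np.degrees(YAW),f(target(0,-12)+[0,0,.06]),f(target(0,-12)))
for a in range(0,300,20):print(a,[np.round(np.interp(a,s,v),1) for v in(*k.T,*n.T)])
E
```

```text
len 289.4761735990788 24.123014466589897 [47.15       48.53066649] [0.18188217 0.98332033] [ 47.15       -48.17800053] [ 0.18603055 -0.98254396]
156.23625762340296 [-0.1512, -0.1017, -0.064] [-0.1512, -0.1017, -0.004]
0 [np.float64(47.2), np.float64(48.5), np.float64(0.2), np.float64(1.0)]
20 [np.float64(27.4), np.float64(51.9), np.float64(0.1), np.float64(1.0)]
40 [np.float64(7.6), np.float64(54.3), np.float64(0.0), np.float64(1.0)]
60 [np.float64(-12.3), np.float64(53.2), np.float64(-0.2), np.float64(1.0)]
80 [np.float64(-31.7), np.float64(48.2), np.float64(-0.4), np.float64(0.9)]
100 [np.float64(-48.5), np.float64(37.7), np.float64(-0.7), np.float64(0.7)]
120 [np.float64(-60.4), np.float64(21.7), np.float64(-0.9), np.float64(0.5)]
140 [np.float64(-65.7), np.float64(2.6), np.float64(-1.0), np.float64(0.1)]
160 [np.float64(-62.9), np.float64(-17.1), np.float64(-1.0), np.float64(-0.3)]
180 [np.float64(-54.3), np.float64(-35.1), np.float64(-0.8), np.float64(-0.6)]
200 [np.float64(-38.6), np.float64(-47.1), np.float64(-0.4), np.float64(-0.9)]
220 [np.float64(-19.7), np.float64(-53.6), np.float64(-0.4), np.float64(-0.9)]
240 [np.float64(-0.3), np.float64(-57.9), np.float64(0.1), np.float64(-1.0)]
260 [np.float64(19.0), np.float64(-55.8), np.float64(-0.1), np.float64(-1.0)]
280 [np.float64(38.3), np.float64(-51.6), np.float64(0.4), np.float64(-0.9)]
```

```bash
echo '[[[0,0,-0.03],[0,0,0]],[[0,0,-0.06],[0,0,0]],[[0,0,-0.064],[0,0,0]],[[0,0,-0.064],[0,0,0]]]' | python3 -m creep; python3 -c "
from h import *
s=env.get_state();print(s['tcp_pos'],s['wrist_force'],s['finger_gap'])"
```

```text
clock: 7.12
tcp_pos: [0.4478, 0.3267, 0.118]
orientation: [-0.0, 0.206, 0.979, -0.0]
wrist_force: [0.1, -0.4, -1.5]
finger_gap: 0.019
grip_force: 78.2
[0.44779259 0.32666538 0.11801568] [ 0.11706475 -0.4305712  -1.50461713] 0.018975331768460228
```

```bash
echo '[[[-0.05,-0.034,0],[0,0,0]],[[-0.1,-0.068,0],[0,0,0]],[[-0.15,-0.1,0],[0,0,0]],[[-0.15,-0.1,0],[0,0,0]],[[-0.15,-0.1,0],[0,0,0]]]' | python3 -m creep; python3 - <<'E'
from path import *
p=viewer.read_camera("wrist");cv2.imwrite("pics/w5.png",p["image"][:,:,::-1])
F=[];P=[]
for _ in range(4):
    s=env.get_state();F.append(s["wrist_force"]);P.append(s["tcp_pos"]);viewer.read_camera("top")
print(np.round(F,2).tolist(),np.round(P,4).tolist())
print(np.round(RT.T@(target(0,-12)-np.mean(P,0)),4))
E
```

```text
clock: 7.75
tcp_pos: [0.5438, 0.1744, 0.1168]
orientation: [-0.002, 0.206, 0.978, -0.0]
wrist_force: [-0.6, 0.1, -1.1]
finger_gap: 0.0193
grip_force: 78.5
[[0.48, 0.83, -0.53], [-0.53, 0.07, -0.16], [0.29, -0.2, -1.24], [-0.26, 0.68, -0.45]] [[0.5436, 0.1751, 0.1172], [0.5436, 0.1756, 0.1175], [0.5437, 0.1758, 0.1178], [0.5439, 0.1759, 0.118]]
[-0.0034 -0.0011  0.0578]
```

View pics/w5.png

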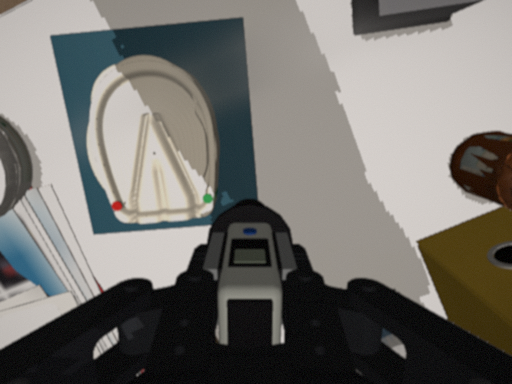

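The tracer hangs upright in the grip beside the cast's heel. The cast shows at (155,140), green dot at (208,198). I lower it to tracing height.

```bash
echo '[[[-0.003,-0.001,0.03],[0,0,0]],[[-0.003,-0.001,0.054],[0,0,0]],[[-0.003,-0.001,0.058],[0,0,0]],[[-0.003,-0.001,0.058],[0,0,0]],[[-0.003,-0.001,0.058],[0,0,0]]]' | python3 -m creep; cat > st.py <<'E'
from path import *
import sys
a=[float(v) for v in sys.argv[1:]]  # arc s now, then corr x y (cast mm)
F=[];P=[]
for _ in range(3):
    s=env.get_state();F.append(s["wrist_force"]);P.append(s["tcp_pos"]);viewer.read_camera("top")
P=np.mean(P,0);F=np.mean(F,0);f=Rc.T@F[:2]
q=Rc.T@(P[:2]+OFF-c[:2])*1000
s,k,n=PATH;i=np.argmin(np.hypot(*(k-q).T));i=np.argmin(np.hypot(*(k+np.array(a[1:3] or (0,0))-q).T))
print("t",round(env.get_state()["clock"],2),"axis cast",q.round(2),"Fcast",f.round(2),"Fn",round(float(f@n[i]),2),"Ft",round(float(f@[-n[i][1],n[i][0]]),2),"s",s[i].round(1),"gap",round(float((q-k[i]-np.array(a[1:3] or (0,0)))@n[i]),2),"z",P[2].round(4))
np.save("P.npy",P)
E
python3 st.py; python3 - <<'E'
from path import *
P=np.load("P.npy");print(np.round(RT.T@(target(0,-1)-P),4),np.round(RT.T@(target(0,1.)-P),4))
E
```

```text
clock: 8.62
tcp_pos: [0.5482, 0.173, 0.0617]
orientation: [0.001, 0.206, 0.979, 0.0]
wrist_force: [-0.2, 0.9, -1.5]
finger_gap: 0.0192
grip_force: 78.5
t 8.78 axis cast [51.09 60.63] Fcast [-0.69  0.28] Fn 0.15 Ft 0.73 s 0.0 gap 12.62 z 0.0616
[ 0.0028 -0.0114  0.0018] [ 0.003  -0.0134  0.0018]
```

```bash
echo '[[[0.002,-0.006,0.001],[0,0,0]],[[0.003,-0.0105,0.0015],[0,0,0]],[[0.003,-0.0105,0.0015],[0,0,0]]]' | python3 -m creep | sed -n 2,4p; for i in 1 2 3; do echo '[[[0,-0.0005,0],[0,0,0]],[[0,-0.0005,0],[0,0,0]]]' | python3 -m creep| sed -n 2,4p; done; python3 st.py
```

```text
tcp_pos: [0.5399, 0.1638, 0.0589]
orientation: [-0.0, 0.206, 0.979, -0.0]
wrist_force: [0.1, 0.6, -1.2]
tcp_pos: [0.5402, 0.1638, 0.059]
orientation: [0.0, 0.206, 0.979, -0.0]
wrist_force: [0.4, -0.7, -1.5]
tcp_pos: [0.5399, 0.1633, 0.0589]
orientation: [0.0, 0.206, 0.979, -0.0]
wrist_force: [0.1, 0.7, -1.3]
tcp_pos: [0.5397, 0.1629, 0.0589]
orientation: [0.0, 0.206, 0.979, -0.0]
wrist_force: [0.0, -0.4, -1.0]
t 10.05 axis cast [46.4  48.36] Fcast [ 0.11 -0.44] Fn -0.42 Ft -0.19 s 0.7 gap -0.31 z 0.0589
```

```bash
echo '[[[-0.001,-0.0005,0],[0,0,0]],[[-0.001,-0.0005,0],[0,0,0]]]' | python3 -m creep| sed -n 2,4p; python3 st.py;  echo '[[[0,-0.0005,0],[0,0,0]],[[0,-0.0005,0],[0,0,0]]]' | python3 -m creep| sed -n 2,4p; python3 st.py
```

```text
tcp_pos: [0.5406, 0.1619, 0.059]
orientation: [0.0, 0.206, 0.979, -0.0]
wrist_force: [0.4, -0.1, -1.1]
t 10.45 axis cast [47.43 47.76] Fcast [ 0.85 -0.35] Fn -0.19 Ft -0.9 s 0.0 gap -0.71 z 0.0589
tcp_pos: [0.5402, 0.1615, 0.0589]
orientation: [0.0, 0.206, 0.979, -0.0]
wrist_force: [0.0, 1.3, -1.1]
t 10.85 axis cast [47.3  47.26] Fcast [0.39 0.35] Fn 0.42 Ft -0.32 s 0.0 gap -1.22 z 0.0589
```

```bash
echo '[[[0,-0.0004,0],[0,0,0]],[[0,-0.0004,0],[0,0,0]]]' | python3 -m creep| sed -n 4p; python3 st.py;  echo '[[[0,-0.0004,0],[0,0,0]],[[0,-0.0004,0],[0,0,0]]]' | python3 -m creep| sed -n 4p; python3 st.py
```

```text
wrist_force: [0.3, -0.4, -0.8]
t 11.25 axis cast [47.28 46.86] Fcast [ 0.13 -0.09] Fn -0.07 Ft -0.15 s 0.0 gap -1.62 z 0.0589
wrist_force: [-0.2, 0.8, -0.7]
t 11.65 axis cast [47.27 46.61] Fcast [-0.12  0.91] Fn 0.87 Ft 0.29 s 0.0 gap -1.87 z 0.059
```

```bash
echo '[[[0,-0.0005,0],[0,0,0]],[[0,-0.0005,0],[0,0,0]]]' | python3 -m creep| sed -n 4p; python3 st.py;  echo '[[[0,-0.0004,0],[0,0,0]],[[0,-0.0004,0],[0,0,0]]]' | python3 -m creep| sed -n 4p; python3 st.py
```

```text
wrist_force: [-0.1, 1.1, -2.5]
t 12.05 axis cast [47.26 46.21] Fcast [-0.35  1.47] Fn 1.38 Ft 0.61 s 0.0 gap -2.26 z 0.059
wrist_force: [0.8, 3.6, -2.3]
t 12.45 axis cast [47.26 45.84] Fcast [-0.09  3.26] Fn 3.19 Ft 0.69 s 0.0 gap -2.63 z 0.059
```

```bash
cat > nx.py <<'E'
from path import *
import json,os,sys
STEP=float(sys.argv[1]) if len(sys.argv)>1 else 1.25; NR_=int(sys.argv[2]) if len(sys.argv)>2 else 8
F=[];P=[]
for i in range(3):
    s=env.get_state();F.append(s["wrist_force"]);P.append(s["tcp_pos"])
    if i<2: viewer.read_camera("top")
P=np.mean(P,0);F=np.mean(F,0)-[.0,.0,0];f=Rc.T@F[:2]
q=Rc.T@(P[:2]+OFF-c[:2])*1000
s,k,n=PATH;lg=json.load(open("log.json")) if os.path.exists("log.json") else []
corr=np.array(lg[-1][4:6]) if lg else np.array([0,-1.85])
i=np.argmin(np.hypot(*(k+corr-q).T));fn=float(f@n[i]);ft=float(f@[-n[i][1],n[i][0]])
g0=float((q-k[i])@n[i])+fn/4
A=[[*n[i],g0]]+[[l[1],l[2],l[3]] for l in lg[::-1]];A=np.array(A);w=.75**np.arange(len(A))
M=np.vstack([A[:,:2]*w[:,None],.35*np.eye(2)]);b=np.r_[A[:,2]*w,.35*corr]
new=np.linalg.lstsq(M,b,rcond=None)[0]
r=.6*(g0-n[i]@new)
lg.append([float(s[i]),*map(float,n[i]),g0,*map(float,new)]);json.dump(lg,open("log.json","w"))
print("t",round(env.get_state()["clock"],2),"s",s[i].round(1),"Fn",round(fn,2),"Ft",round(ft,2),"g0",round(g0,2),"corr",new.round(2),"r",round(float(r),2),"z",P[2].round(4))
out=[]
for j in range(1,NR_+1):
    s1=min(s[i]+STEP*j,s[-1]+.3);nn=np.array([np.interp(s1,s,n[:,0]),np.interp(s1,s,n[:,1])])
    X=target(s1,1.1-r,new);X[2]=.0592;d=RT.T@(X-P);out.append([round(float(v),4) for v in d])
print(out)
E
python3 nx.py
```

```text
t 12.55 s 0.0 Fn 3.1 Ft 0.83 g0 -1.89 corr [-0.01 -1.92] r -0.0 z 0.059
[[0.0015, -0.0002, -0.0002], [0.0028, -0.0, -0.0002], [0.004, 0.0001, -0.0002], [0.0053, 0.0002, -0.0002], [0.0065, 0.0004, -0.0002], [0.0077, 0.0005, -0.0002], [0.009, 0.0006, -0.0002], [0.0102, 0.0007, -0.0002]]
```

```bash
echo '[[[0.0014,-0.0002,0],[0,0,0]],[[0.0028,0,0],[0,0,0]],[[0.004,0.0001,0],[0,0,0]],[[0.0052,0.0002,0],[0,0,0]],[[0.0064,0.0004,0],[0,0,0]],[[0.0077,0.0005,0],[0,0,0]],[[0.009,0.0006,0],[0,0,0]],[[0.0102,0.0007,0],[0,0,0]]]' | python3 -m creep|sed -n 4p; python3 nx.py
```

```text
wrist_force: [2.1, 3.3, -2.3]
t 13.65 s 10.2 Fn 3.33 Ft -0.27 g0 -2.38 corr [-0.05 -2.21] r -0.12 z 0.059
[[0.0013, -0.0001, -0.0002], [0.0025, 0.0, -0.0002], [0.0037, 0.0001, -0.0002], [0.005, 0.0002, -0.0002], [0.0062, 0.0003, -0.0002], [0.0075, 0.0003, -0.0002], [0.0087, 0.0004, -0.0002], [0.01, 0.0005, -0.0002]]
```

```bash
echo '[[[0.0013,-0.0002,0],[0,0,0]],[[0.0025,-0.0001,0],[0,0,0]],[[0.0037,0,0],[0,0,0]],[[0.005,0.0001,0],[0,0,0]],[[0.0062,0.0002,0],[0,0,0]],[[0.0075,0.0003,0],[0,0,0]],[[0.0087,0.0004,0],[0,0,0]],[[0.01,0.0005,0],[0,0,0]]]' | python3 -m creep|sed -n 4p; python3 nx.py
```

```text
wrist_force: [2.1, 3.2, -1.4]
t 14.75 s 20.2 Fn 3.44 Ft -0.21 g0 -2.51 corr [-0.03 -2.38] r -0.09 z 0.0589
[[0.0012, -0.0001, -0.0003], [0.0025, -0.0, -0.0003], [0.0037, 0.0001, -0.0003], [0.005, 0.0001, -0.0003], [0.0062, 0.0002, -0.0003], [0.0075, 0.0003, -0.0003], [0.0087, 0.0004, -0.0003], [0.01, 0.0005, -0.0003]]
```

```bash
echo '[[[0.0012,-0.0002,0],[0,0,0]],[[0.0025,-0.0001,0],[0,0,0]],[[0.0037,0,0],[0,0,0]],[[0.005,0,0],[0,0,0]],[[0.0062,0.0001,0],[0,0,0]],[[0.0075,0.0002,0],[0,0,0]],[[0.0087,0.0003,0],[0,0,0]],[[0.01,0.0004,0],[0,0,0]]]' | python3 -m creep|sed -n 4p; python3 nx.py 1.5
```

```text
wrist_force: [3.8, 4.0, -1.5]
t 15.85 s 30.1 Fn 5.12 Ft -0.74 g0 -2.11 corr [ 0.02 -2.28] r 0.08 z 0.0591
[[0.0015, 0.0002, -0.0001], [0.0029, 0.0003, -0.0001], [0.0044, 0.0003, -0.0001], [0.0059, 0.0004, -0.0001], [0.0074, 0.0003, -0.0001], [0.0088, 0.0003, -0.0001], [0.0103, 0.0002, -0.0001], [0.0118, 0.0001, -0.0001]]
```

```bash
echo '[[[0.0015,0.0002,0],[0,0,0]],[[0.0029,0.0004,0],[0,0,0]],[[0.0044,0.0004,0],[0,0,0]],[[0.0059,0.0004,0],[0,0,0]],[[0.0074,0.0004,0],[0,0,0]],[[0.0088,0.0003,0],[0,0,0]],[[0.0103,0.0002,0],[0,0,0]],[[0.0118,0.0001,0],[0,0,0]]]' | python3 -m creep|sed -n 4p; python3 nx.py 1.5
```

```text
wrist_force: [2.6, 4.2, -1.0]
t 16.95 s 42.4 Fn 5.28 Ft -0.42 g0 -1.98 corr [-0.14 -2.13] r 0.09 z 0.059
[[0.0017, 0.0, -0.0002], [0.0032, -0.0001, -0.0002], [0.0046, -0.0002, -0.0002], [0.0061, -0.0004, -0.0002], [0.0076, -0.0006, -0.0002], [0.009, -0.0009, -0.0002], [0.0105, -0.0011, -0.0002], [0.012, -0.0013, -0.0002]]
```

```bash
echo '[[[0.0016,0.0001,0],[0,0,0]],[[0.0031,0,0],[0,0,0]],[[0.0046,-0.0002,0],[0,0,0]],[[0.0061,-0.0004,0],[0,0,0]],[[0.0076,-0.0006,0],[0,0,0]],[[0.009,-0.0009,0],[0,0,0]],[[0.0105,-0.0011,0],[0,0,0]],[[0.012,-0.0013,0],[0,0,0]]]' | python3 -m creep|sed -n 4p; python3 nx.py 1.5
```

```text
wrist_force: [2.2, 4.3, -1.2]
t 18.05 s 54.4 Fn 4.88 Ft -0.69 g0 -2.09 corr [-0.23 -2.12] r 0.0 z 0.0589
[[0.0016, -0.0002, -0.0003], [0.003, -0.0004, -0.0003], [0.0045, -0.0007, -0.0003], [0.0059, -0.0011, -0.0003], [0.0073, -0.0014, -0.0003], [0.0088, -0.0018, -0.0003], [0.0102, -0.0022, -0.0003], [0.0116, -0.0026, -0.0003]]
```

```bash
echo '[[[0.0016,-0.0002,0],[0,0,0]],[[0.003,-0.0004,0],[0,0,0]],[[0.0045,-0.0007,0],[0,0,0]],[[0.0059,-0.0011,0],[0,0,0]],[[0.0073,-0.0014,0],[0,0,0]],[[0.0088,-0.0018,0],[0,0,0]],[[0.0102,-0.0022,0],[0,0,0]],[[0.0116,-0.0026,0],[0,0,0]]]' | python3 -m creep|sed -n 4p; python3 nx.py 1.5
```

```text
wrist_force: [1.0, 4.5, -0.4]
t 19.15 s 66.6 Fn 4.75 Ft -0.09 g0 -1.9 corr [-0.36 -2.07] r 0.04 z 0.0589
[[0.0016, -0.0004, -0.0003], [0.003, -0.0008, -0.0003], [0.0044, -0.0013, -0.0003], [0.0058, -0.0018, -0.0003], [0.0071, -0.0023, -0.0003], [0.0085, -0.0029, -0.0003], [0.0098, -0.0035, -0.0003], [0.0112, -0.0041, -0.0003]]
```

```bash
echo '[[[0.0016,-0.0004,0],[0,0,0]],[[0.003,-0.0008,0],[0,0,0]],[[0.0044,-0.0013,0],[0,0,0]],[[0.0058,-0.0018,0],[0,0,0]],[[0.0071,-0.0023,0],[0,0,0]],[[0.0085,-0.0029,0],[0,0,0]],[[0.0098,-0.0035,0],[0,0,0]],[[0.0112,-0.0041,0],[0,0,0]]]' | python3 -m creep|sed -n 4p; python3 nx.py 1.5
```

```text
wrist_force: [0.6, 3.7, -0.4]
t 20.25 s 78.5 Fn 3.8 Ft -0.69 g0 -2.09 corr [-0.14 -2.15] r -0.08 z 0.0589
[[0.0011, -0.0007, -0.0003], [0.0024, -0.0014, -0.0003], [0.0036, -0.0021, -0.0003], [0.0049, -0.0029, -0.0003], [0.0062, -0.0037, -0.0003], [0.0074, -0.0045, -0.0003], [0.0086, -0.0053, -0.0003], [0.0098, -0.0062, -0.0003]]
```

```bash
echo '[[[0.0012,-0.0007,0],[0,0,0]],[[0.0024,-0.0014,0],[0,0,0]],[[0.0036,-0.0021,0],[0,0,0]],[[0.0049,-0.0029,0],[0,0,0]],[[0.0062,-0.0037,0],[0,0,0]],[[0.0074,-0.0045,0],[0,0,0]],[[0.0086,-0.0053,0],[0,0,0]],[[0.0098,-0.0062,0],[0,0,0]]]' | python3 -m creep|sed -n 4p; python3 nx.py 1.5
```

```text
wrist_force: [-0.2, 5.5, -0.6]
t 21.35 s 90.5 Fn 5.03 Ft -0.29 g0 -1.63 corr [-0.19 -2.12] r 0.04 z 0.0589
[[0.0013, -0.0008, -0.0003], [0.0024, -0.0018, -0.0003], [0.0035, -0.0027, -0.0003], [0.0046, -0.0037, -0.0003], [0.0057, -0.0047, -0.0003], [0.0067, -0.0057, -0.0003], [0.0077, -0.0068, -0.0003], [0.0087, -0.0079, -0.0003]]
```

```bash
echo '[[[0.0012,-0.0009,0],[0,0,0]],[[0.0024,-0.0018,0],[0,0,0]],[[0.0035,-0.0027,0],[0,0,0]],[[0.0046,-0.0037,0],[0,0,0]],[[0.0057,-0.0047,0],[0,0,0]],[[0.0067,-0.0057,0],[0,0,0]]]' | python3 -m creep|sed -n 4p; python3 nx.py 1.5
```

```text
wrist_force: [-0.9, 4.8, -1.0]
t 22.2 s 99.7 Fn 4.88 Ft -1.03 g0 -1.26 corr [-0.37 -2.13] r 0.05 z 0.0588
[[0.0011, -0.0011, -0.0004], [0.0021, -0.0022, -0.0004], [0.0029, -0.0034, -0.0004], [0.0038, -0.0046, -0.0004], [0.0046, -0.0058, -0.0004], [0.0054, -0.0071, -0.0004], [0.0062, -0.0083, -0.0004], [0.007, -0.0096, -0.0004]]
```

```bash
echo '[[[0.0011,-0.0011,0],[0,0,0]],[[0.0021,-0.0022,0],[0,0,0]],[[0.003,-0.0034,0],[0,0,0]],[[0.0038,-0.0046,0],[0,0,0]],[[0.0046,-0.0058,0],[0,0,0]],[[0.0054,-0.0071,0],[0,0,0]],[[0.0062,-0.0083,0],[0,0,0]],[[0.007,-0.0096,0],[0,0,0]]]' | python3 -m creep|sed -n 4p; python3 nx.py 1.5
```

```text
wrist_force: [-1.7, 2.6, -1.2]
t 23.3 s 111.5 Fn 3.34 Ft -0.0 g0 -1.53 corr [ 0.12 -2.04] r -0.15 z 0.0589
[[0.0004, -0.0011, -0.0003], [0.0011, -0.0024, -0.0003], [0.0018, -0.0037, -0.0003], [0.0025, -0.005, -0.0003], [0.0031, -0.0063, -0.0003], [0.0037, -0.0077, -0.0003], [0.0042, -0.009, -0.0003], [0.0047, -0.0104, -0.0003]]
```

```bash
echo '[[[0.0005,-0.0011,0],[0,0,0]],[[0.0011,-0.0024,0],[0,0,0]],[[0.0018,-0.0037,0],[0,0,0]],[[0.0025,-0.005,0],[0,0,0]],[[0.0031,-0.0063,0],[0,0,0]],[[0.0037,-0.0077,0],[0,0,0]]]' | python3 -m creep|sed -n 4p; python3 nx.py 1.5
```

```text
wrist_force: [-2.0, 4.5, -2.2]
t 24.15 s 120.5 Fn 4.63 Ft -1.0 g0 -0.9 corr [ 0.07 -2.01] r 0.06 z 0.0589
[[0.0006, -0.0014, -0.0003], [0.0011, -0.0027, -0.0003], [0.0015, -0.0041, -0.0003], [0.0019, -0.0055, -0.0003], [0.0022, -0.0069, -0.0003], [0.0025, -0.0084, -0.0003], [0.0027, -0.0098, -0.0003], [0.0028, -0.0113, -0.0003]]
```

```bash
echo '[[[0.0006,-0.0014,0],[0,0,0]],[[0.0011,-0.0027,0],[0,0,0]],[[0.0015,-0.0041,0],[0,0,0]],[[0.0019,-0.0055,0],[0,0,0]],[[0.0022,-0.0069,0],[0,0,0]],[[0.0025,-0.0084,0],[0,0,0]],[[0.0027,-0.0098,0],[0,0,0]]]' | python3 -m creep|sed -n 4p; python3 nx.py 1.5
```

```text
wrist_force: [-4.2, 3.1, -1.3]
t 25.12 s 131.2 Fn 4.7 Ft -0.67 g0 -0.19 corr [-0.15 -2.15] r 0.07 z 0.0588
[[0.0002, -0.0016, -0.0004], [0.0004, -0.0031, -0.0004], [0.0006, -0.0046, -0.0004], [0.0007, -0.0061, -0.0004], [0.0007, -0.0075, -0.0004], [0.0007, -0.009, -0.0004], [0.0007, -0.0104, -0.0004], [0.0006, -0.0119, -0.0004]]
```

```bash
echo '[[[0.0002,-0.0015,0],[0,0,0]],[[0.0004,-0.003,0],[0,0,0]],[[0.0006,-0.0046,0],[0,0,0]],[[0.0007,-0.0061,0],[0,0,0]],[[0.0007,-0.0075,0],[0,0,0]],[[0.0007,-0.009,0],[0,0,0]],[[0.0007,-0.0104,0],[0,0,0]],[[0.0006,-0.0119,0],[0,0,0]]]' | python3 -m creep|sed -n 4p; python3 nx.py 1.5
```

```text
wrist_force: [-4.4, 2.0, -1.3]
t 26.23 s 143.4 Fn 4.51 Ft -0.41 g0 0.13 corr [-0.14 -2.16] r -0.02 z 0.0588
[[-0.0001, -0.0015, -0.0004], [-0.0004, -0.0029, -0.0004], [-0.0006, -0.0043, -0.0004], [-0.001, -0.0058, -0.0004], [-0.0014, -0.0072, -0.0004], [-0.0018, -0.0086, -0.0004], [-0.0022, -0.0101, -0.0004], [-0.0026, -0.0115, -0.0004]]
```

```bash
echo '[[[-0.0001,-0.0015,0],[0,0,0]],[[-0.0004,-0.0029,0],[0,0,0]],[[-0.0006,-0.0043,0],[0,0,0]],[[-0.001,-0.0058,0],[0,0,0]],[[-0.0014,-0.0072,0],[0,0,0]],[[-0.0018,-0.0086,0],[0,0,0]],[[-0.0022,-0.0101,0],[0,0,0]],[[-0.0026,-0.0115,0],[0,0,0]]]' | python3 -m creep|sed -n 4p; python3 nx.py 1.5
```

```text
wrist_force: [-4.7, 0.8, -1.7]
t 27.32 s 155.2 Fn 4.78 Ft -0.15 g0 0.41 corr [-0.05 -2.04] r -0.05 z 0.0589
[[-0.0003, -0.0013, -0.0003], [-0.0008, -0.0027, -0.0003], [-0.0013, -0.0041, -0.0003], [-0.0019, -0.0055, -0.0003], [-0.0025, -0.0068, -0.0003], [-0.0031, -0.0082, -0.0003], [-0.0037, -0.0096, -0.0003], [-0.0043, -0.0109, -0.0003]]
```

```bash
echo '[[[-0.0003,-0.0013,0],[0,0,0]],[[-0.0008,-0.0027,0],[0,0,0]],[[-0.0013,-0.0041,0],[0,0,0]],[[-0.0019,-0.0055,0],[0,0,0]],[[-0.0025,-0.0068,0],[0,0,0]],[[-0.0031,-0.0082,0],[0,0,0]],[[-0.0037,-0.0096,0],[0,0,0]],[[-0.0043,-0.0109,0],[0,0,0]]]' | python3 -m creep|sed -n 4p; python3 nx.py 1.5
```

```text
wrist_force: [-3.3, 0.5, 0.2]
t 28.43 s 167.1 Fn 3.72 Ft 0.16 g0 0.36 corr [ 0.08 -1.76] r -0.11 z 0.059
[[-0.0006, -0.0011, -0.0002], [-0.0013, -0.0024, -0.0002], [-0.002, -0.0036, -0.0002], [-0.0028, -0.0048, -0.0002], [-0.0036, -0.006, -0.0002], [-0.0045, -0.0072, -0.0002], [-0.0054, -0.0083, -0.0002], [-0.0064, -0.0094, -0.0002]]
```

```bash
echo '[[[-0.0006,-0.0011,0],[0,0,0]],[[-0.0013,-0.0024,0],[0,0,0]],[[-0.002,-0.0036,0],[0,0,0]],[[-0.0028,-0.0048,0],[0,0,0]],[[-0.0036,-0.006,0],[0,0,0]],[[-0.0045,-0.0072,0],[0,0,0]]]' | python3 -m creep|sed -n 4p; python3 nx.py 1.5
```

```text
wrist_force: [-3.3, -0.5, -1.8]
t 29.27 s 176.2 Fn 3.46 Ft -0.1 g0 0.68 corr [ 0.11 -1.52] r -0.05 z 0.0589
[[-0.001, -0.0008, -0.0003], [-0.002, -0.002, -0.0003], [-0.0029, -0.003, -0.0003], [-0.004, -0.0041, -0.0003], [-0.005, -0.0051, -0.0003], [-0.0061, -0.006, -0.0003], [-0.0073, -0.0069, -0.0003], [-0.0084, -0.0077, -0.0003]]
```

```bash
echo '[[[-0.001,-0.0009,0],[0,0,0]],[[-0.002,-0.0019,0],[0,0,0]],[[-0.003,-0.003,0],[0,0,0]],[[-0.0041,-0.004,0],[0,0,0]],[[-0.0051,-0.005,0],[0,0,0]],[[-0.0062,-0.0059,0],[0,0,0]]]' | python3 -m creep|sed -n 4p; python3 nx.py 1.5
```

```text
wrist_force: [-2.8, -1.0, -0.6]
t 30.12 s 185.3 Fn 4.21 Ft 0.18 g0 0.67 corr [ 0.09 -1.2 ] r -0.08 z 0.0589
[[-0.0009, -0.0007, -0.0003], [-0.0021, -0.0016, -0.0003], [-0.0034, -0.0024, -0.0003], [-0.0046, -0.0031, -0.0003], [-0.0059, -0.0039, -0.0003], [-0.0072, -0.0046, -0.0003], [-0.0085, -0.0052, -0.0003], [-0.0098, -0.0058, -0.0003]]
```

```bash
echo '[[[-0.001,-0.0008,0],[0,0,0]],[[-0.0021,-0.0016,0],[0,0,0]],[[-0.0034,-0.0024,0],[0,0,0]],[[-0.0046,-0.0031,0],[0,0,0]],[[-0.0059,-0.0039,0],[0,0,0]],[[-0.0072,-0.0045,0],[0,0,0]]]' | python3 -m creep|sed -n 4p; python3 nx.py 1.5
```

```text
wrist_force: [-4.1, -2.6, -1.1]
t 30.98 s 194.1 Fn 4.4 Ft -0.35 g0 0.71 corr [ 0.02 -0.96] r -0.06 z 0.0589
[[-0.0011, -0.0006, -0.0003], [-0.0024, -0.0011, -0.0003], [-0.0038, -0.0017, -0.0003], [-0.0052, -0.0021, -0.0003], [-0.0066, -0.0025, -0.0003], [-0.008, -0.0029, -0.0003], [-0.0094, -0.0033, -0.0003], [-0.0109, -0.0036, -0.0003]]
```

```bash
echo '[[[-0.0011,-0.0006,0],[0,0,0]],[[-0.0024,-0.0011,0],[0,0,0]],[[-0.0038,-0.0017,0],[0,0,0]],[[-0.0052,-0.0021,0],[0,0,0]],[[-0.0066,-0.0025,0],[0,0,0]],[[-0.008,-0.0029,0],[0,0,0]]]' | python3 -m creep|sed -n 4p; python3 nx.py 1.5
```

```text
wrist_force: [-2.1, -3.1, -0.9]
t 31.82 s 203.3 Fn 3.98 Ft -0.43 g0 0.58 corr [-0.11 -0.7 ] r -0.07 z 0.059
[[-0.0012, -0.0002, -0.0002], [-0.0027, -0.0006, -0.0002], [-0.0042, -0.0009, -0.0002], [-0.0056, -0.0012, -0.0002], [-0.0071, -0.0016, -0.0002], [-0.0086, -0.0019, -0.0002], [-0.01, -0.0023, -0.0002], [-0.0115, -0.0027, -0.0002]]
```

```bash
echo '[[[-0.0013,-0.0003,0],[0,0,0]],[[-0.0027,-0.0006,0],[0,0,0]],[[-0.0042,-0.0009,0],[0,0,0]],[[-0.0056,-0.0012,0],[0,0,0]],[[-0.0071,-0.0015,0],[0,0,0]],[[-0.0086,-0.0018,0],[0,0,0]]]' | python3 -m creep|sed -n 4p; python3 nx.py 1.5
```

```text
wrist_force: [-2.8, -2.2, -0.9]
t 32.67 s 212.2 Fn 3.91 Ft -0.54 g0 0.36 corr [-0.24 -0.47] r -0.1 z 0.059
[[-0.0013, -0.0003, -0.0002], [-0.0028, -0.0007, -0.0002], [-0.0042, -0.001, -0.0002], [-0.0057, -0.0014, -0.0002], [-0.0071, -0.0018, -0.0002], [-0.0086, -0.0023, -0.0002], [-0.01, -0.0027, -0.0002], [-0.0114, -0.0031, -0.0002]]
```

```bash
echo '[[[-0.0013,-0.0003,0],[0,0,0]],[[-0.0028,-0.0007,0],[0,0,0]],[[-0.0042,-0.001,0],[0,0,0]],[[-0.0057,-0.0014,0],[0,0,0]],[[-0.0071,-0.0018,0],[0,0,0]],[[-0.0086,-0.0022,0],[0,0,0]]]' | python3 -m creep|sed -n 4p; python3 nx.py 1.5
```

```text
wrist_force: [-2.4, -2.6, -0.6]
t 33.52 s 221.1 Fn 2.76 Ft -0.19 g0 0.01 corr [-0.29 -0.2 ] r -0.17 z 0.059
[[-0.0013, -0.0001, -0.0002], [-0.0028, -0.0005, -0.0002], [-0.0042, -0.0008, -0.0002], [-0.0056, -0.0011, -0.0002], [-0.0071, -0.0014, -0.0002], [-0.0085, -0.0016, -0.0002], [-0.01, -0.0018, -0.0002], [-0.0114, -0.002, -0.0002]]
```

```bash
echo '[[[-0.0013,0.0001,0],[0,0,0]],[[-0.0028,-0.0003,0],[0,0,0]],[[-0.0042,-0.0006,0],[0,0,0]],[[-0.0056,-0.0009,0],[0,0,0]]]' | python3 -m creep|sed -n 4p; python3 nx.py 1.5
```

```text
wrist_force: [-3.4, -3.3, -0.4]
t 34.12 s 227.0 Fn 4.1 Ft -0.98 g0 0.03 corr [-0.39 -0.05] r -0.08 z 0.0589
[[-0.0013, -0.0002, -0.0003], [-0.0028, -0.0004, -0.0003], [-0.0042, -0.0006, -0.0003], [-0.0057, -0.0008, -0.0003], [-0.0072, -0.001, -0.0003], [-0.0086, -0.0011, -0.0003], [-0.01, -0.0011, -0.0003], [-0.0114, -0.001, -0.0003]]
```

```bash
echo '[[[-0.0013,-0.0002,0],[0,0,0]],[[-0.0028,-0.0004,0],[0,0,0]],[[-0.0042,-0.0006,0],[0,0,0]],[[-0.0057,-0.0007,0],[0,0,0]],[[-0.0072,-0.0009,0],[0,0,0]]]' | python3 -m creep|sed -n 4p; python3 nx.py 1.25
```

```text
wrist_force: [-3.5, -5.4, -1.0]
t 34.85 s 234.7 Fn 5.56 Ft -0.79 g0 0.3 corr [-0.36 -0.13] r 0.06 z 0.0589
[[-0.0012, -0.0003, -0.0003], [-0.0024, -0.0004, -0.0003], [-0.0036, -0.0003, -0.0003], [-0.0048, -0.0002, -0.0003], [-0.0059, 0.0001, -0.0003], [-0.0071, 0.0004, -0.0003], [-0.0083, 0.0007, -0.0003], [-0.0094, 0.0011, -0.0003]]
```

```bash
python3 - <<'E'
from path import *
m=(Q[:,1]<0)&(Q[:,0]>-16)&(Q[:,0]<46);print([(float(q[0].round(0)),float(q[1].round(1)),float(np.round(a,1)),float(np.round(b,1))) for q,a,b in zip(Q[m],z["e"][m],e[m])])
s,k,n=PATH
for a in range(230,290,5):print(a,[float(np.round(np.interp(a,s,v),2)) for v in(*k.T,*n.T)],end=" ")
# green-channel check of the lit edge
g=im[...,0]
for x in(0,8,12,16,20,26,32):
    i=np.argmin(np.hypot(Q[:,0]-x,Q[:,1]+42));o=np.arange(0,9,.5);uv=proj(p,W(Q[i]+o[:,None]*NR[i],c))
    print(x,map_coordinates(g,[uv[:,1],uv[:,0]],order=1).astype(int).tolist())
E
```

```text
[(45.0, -36.6, -0.6, -0.3), (43.0, -36.8, -1.5, -0.2), (41.0, -37.0, -1.8, 0.1), (39.0, -37.3, 1.6, 0.7), (37.0, -37.5, 1.9, 1.3), (35.0, -37.7, 2.0, 1.9), (33.0, -38.0, 2.2, 2.4), (31.0, -38.2, 2.7, 2.9), (29.0, -38.5, 3.5, 3.4), (27.0, -38.7, 4.1, 3.9), (26.0, -38.9, 4.4, 4.3), (24.0, -39.2, 4.9, 4.6), (22.0, -39.4, 5.3, 4.6), (20.0, -39.7, 5.6, 4.4), (18.0, -39.9, -2.0, 3.8), (16.0, -40.1, -2.3, 3.0), (14.0, -40.4, -2.3, 2.0), (12.0, -40.6, -2.5, 1.1), (10.0, -40.8, -2.6, 0.6), (8.0, -41.1, -2.7, 0.7), (6.0, -41.3, -2.9, 1.4), (4.0, -41.6, 5.7, 2.4), (2.0, -41.8, 5.4, 3.4), (-0.0, -42.0, 4.8, 4.0), (-2.0, -42.0, 4.5, 4.1), (-4.0, -41.9, 4.1, 4.0), (-6.0, -41.8, 3.7, 3.6), (-8.0, -41.6, 3.2, 3.2), (-10.0, -41.4, 2.7, 2.7), (-12.0, -41.1, 2.2, 2.2), (-14.0, -40.8, 1.6, 1.8)]
230 [-10.2, -56.7, -0.22, -0.98] 235 [-5.29, -57.67, -0.17, -0.99] 240 [-0.31, -57.91, 0.1, -1.0] 245 [4.6, -57.01, 0.24, -0.97] 250 [9.18, -55.06, 0.46, -0.89] 255 [14.03, -54.9, -0.2, -0.98] 260 [18.95, -55.79, -0.12, -0.99] 265 [23.93, -55.68, 0.16, -0.99] 270 [28.84, -54.73, 0.21, -0.98] 275 [33.64, -53.35, 0.33, -0.94] 280 [38.32, -51.59, 0.36, -0.93] 285 [42.94, -49.68, 0.4, -0.92] 0 [194, 195, 196, 196, 197, 195, 186, 171, 140, 106, 75, 57, 50, 47, 48, 48, 48, 47]
8 [191, 188, 189, 191, 194, 196, 197, 196, 194, 183, 164, 134, 101, 73, 54, 49, 47, 47]
12 [193, 190, 189, 190, 193, 195, 196, 197, 195, 190, 175, 149, 117, 83, 62, 49, 46, 46]
16 [196, 195, 194, 194, 194, 195, 196, 196, 194, 186, 168, 142, 108, 79, 57, 49, 46, 46]
20 [145, 145, 144, 143, 141, 137, 133, 129, 122, 111, 97, 78, 62, 50, 47, 45, 46, 45]
26 [136, 134, 132, 130, 129, 123, 114, 100, 82, 67, 54, 48, 45, 44, 45, 45, 45, 45]
32 [133, 127, 113, 95, 75, 56, 42, 31, 28, 27, 29, 33, 37, 41, 42, 44, 44, 44]
```

```bash
python3 - <<'E'
t=open("path.py").read()
a=t.index("e[(Q[:,1]<-30)");b=t.index("for s in(1,-1)")
t=t[:a]+"e[Q[:,0]>44]=0\nr_=(Q[:,1]<-30)\ne[r_&(Q[:,0]>5)&(Q[:,0]<19)]=np.interp(Q[r_&(Q[:,0]>5)&(Q[:,0]<19),0],[4,8,12,16,20],[5.6,5.9,6.1,6.0,5.6])\ne[r_&(Q[:,0]>40)&(Q[:,0]<44.1)]=.8\n"+t[b:]
t=t.replace("e[ok]),2,mode","e[ok]),1.3,mode");open("path.py","w").write(t)
E
python3 - <<'E'
from path import *
s,k,n=PATH;print(s[-1])
for a in range(225,294,5):print(a,[float(np.round(np.interp(a,s,v),2)) for v in(*k.T,*n.T)],end=" ")
E
python3 nx.py 1.25
```

```text
290.5307307868898
225 [-15.26, -55.27, -0.34, -0.94] 230 [-10.48, -56.75, -0.25, -0.97] 235 [-5.6, -57.82, -0.19, -0.98] 240 [-0.68, -58.71, -0.13, -0.99] 245 [4.31, -58.98, -0.0, -1.0] 250 [9.31, -58.79, 0.07, -1.0] 255 [14.28, -58.31, 0.14, -0.99] 260 [19.21, -57.45, 0.19, -0.98] 265 [24.1, -56.44, 0.23, -0.97] 270 [28.92, -55.09, 0.3, -0.95] 275 [33.63, -53.44, 0.36, -0.93] 280 [38.28, -51.6, 0.34, -0.94] 285 [43.07, -50.14, 0.28, -0.96] 290 [47.84, -48.66, 0.3, -0.96] t 34.95 s 234.8 Fn 5.77 Ft -0.98 g0 0.21 corr [-0.34 -0.14] r 0.0 z 0.0589
[[-0.0012, -0.0005, -0.0003], [-0.0024, -0.0006, -0.0003], [-0.0037, -0.0007, -0.0003], [-0.0049, -0.0008, -0.0003], [-0.0061, -0.0009, -0.0003], [-0.0073, -0.0008, -0.0003], [-0.0085, -0.0008, -0.0003], [-0.0097, -0.0007, -0.0003]]
```

```bash
echo '[[[-0.0012,-0.0004,0],[0,0,0]],[[-0.0024,-0.0006,0],[0,0,0]],[[-0.0037,-0.0007,0],[0,0,0]],[[-0.0049,-0.0008,0],[0,0,0]],[[-0.0061,-0.0008,0],[0,0,0]],[[-0.0073,-0.0008,0],[0,0,0]]]' | python3 -m creep|sed -n 4p; python3 nx.py 1.4
```

```text
wrist_force: [-3.7, -4.7, -1.9]
t 35.8 s 242.5 Fn 5.51 Ft -0.94 g0 0.28 corr [-0.25 -0.21] r 0.04 z 0.0589
[[-0.0015, -0.0002, -0.0003], [-0.0028, -0.0001, -0.0003], [-0.0042, 0.0001, -0.0003], [-0.0056, 0.0002, -0.0003], [-0.0069, 0.0004, -0.0003], [-0.0083, 0.0006, -0.0003], [-0.0097, 0.0009, -0.0003], [-0.011, 0.0011, -0.0003]]
```

```bash
echo '[[[-0.0014,-0.0002,0],[0,0,0]],[[-0.0028,-0.0001,0],[0,0,0]],[[-0.0042,0.0001,0],[0,0,0]],[[-0.0056,0.0002,0],[0,0,0]],[[-0.0069,0.0004,0],[0,0,0]],[[-0.0083,0.0006,0],[0,0,0]]]' | python3 -m creep|sed -n 4p; python3 nx.py 1.4
```

```text
wrist_force: [-1.9, -4.1, -1.4]
t 36.65 s 251.3 Fn 4.77 Ft -0.52 g0 0.26 corr [-0.17 -0.25] r 0.02 z 0.0591
[[-0.0015, 0.0002, -0.0001], [-0.0028, 0.0004, -0.0001], [-0.0041, 0.0007, -0.0001], [-0.0055, 0.0011, -0.0001], [-0.0068, 0.0014, -0.0001], [-0.0081, 0.0018, -0.0001], [-0.0095, 0.0022, -0.0001], [-0.0108, 0.0026, -0.0001]]
```

```bash
echo '[[[-0.0014,0.0002,0],[0,0,0]],[[-0.0028,0.0004,0],[0,0,0]],[[-0.0041,0.0007,0],[0,0,0]],[[-0.0055,0.0011,0],[0,0,0]],[[-0.0068,0.0014,0],[0,0,0]],[[-0.0081,0.0018,0],[0,0,0]]]' | python3 -m creep|sed -n 4p; python3 nx.py 1.4
```

```text
wrist_force: [-2.1, -4.5, -2.1]
t 37.5 s 259.3 Fn 5.29 Ft -0.53 g0 0.31 corr [-0.06 -0.28] r 0.03 z 0.0591
[[-0.0015, 0.0002, -0.0001], [-0.0028, 0.0006, -0.0001], [-0.0042, 0.001, -0.0001], [-0.0055, 0.0014, -0.0001], [-0.0068, 0.0018, -0.0001], [-0.0081, 0.0023, -0.0001], [-0.0093, 0.0028, -0.0001], [-0.0106, 0.0033, -0.0001]]
```

```bash
echo '[[[-0.0015,0.0002,0],[0,0,0]],[[-0.0028,0.0006,0],[0,0,0]],[[-0.0042,0.001,0],[0,0,0]],[[-0.0055,0.0014,0],[0,0,0]],[[-0.0068,0.0018,0],[0,0,0]],[[-0.0081,0.0023,0],[0,0,0]]]' | python3 -m creep|sed -n 4p; python3 nx.py 1.4
```

```text
wrist_force: [-0.8, -3.7, -1.7]
t 38.35 s 267.8 Fn 4.21 Ft 0.12 g0 0.09 corr [-0.14 -0.23] r -0.05 z 0.0591
[[-0.0012, 0.0005, -0.0001], [-0.0025, 0.001, -0.0001], [-0.0037, 0.0015, -0.0001], [-0.005, 0.0021, -0.0001], [-0.0062, 0.0027, -0.0001], [-0.0075, 0.0033, -0.0001], [-0.0087, 0.004, -0.0001], [-0.01, 0.0046, -0.0001]]
```

```bash
echo '[[[-0.0012,0.0005,0],[0,0,0]],[[-0.0025,0.001,0],[0,0,0]],[[-0.0037,0.0015,0],[0,0,0]],[[-0.005,0.0021,0],[0,0,0]],[[-0.0062,0.0027,0],[0,0,0]],[[-0.0075,0.0033,0],[0,0,0]]]' | python3 -m creep|sed -n 4p; python3 nx.py 1.4
```

```text
wrist_force: [-0.3, -3.1, -0.9]
t 39.2 s 276.1 Fn 2.98 Ft -0.11 g0 -0.44 corr [-0.62 -0.09] r -0.17 z 0.059
[[-0.0008, 0.0007, -0.0002], [-0.0021, 0.0013, -0.0002], [-0.0034, 0.0019, -0.0002], [-0.0047, 0.0025, -0.0002], [-0.006, 0.003, -0.0002], [-0.0074, 0.0035, -0.0002], [-0.0086, 0.004, -0.0002], [-0.0099, 0.0045, -0.0002]]
```

```bash
echo '[[[-0.0009,0.0008,0],[0,0,0]],[[-0.0022,0.0015,0],[0,0,0]],[[-0.0035,0.0021,0],[0,0,0]],[[-0.0048,0.0027,0],[0,0,0]]]' | python3 -m creep|sed -n 4p; python3 nx.py 1.4
```

```text
wrist_force: [-0.9, -3.6, 0.4]
t 39.8 s 281.4 Fn 4.05 Ft -1.01 g0 -0.14 corr [-0.8  -0.12] r -0.0 z 0.0589
[[-0.0011, 0.0005, -0.0003], [-0.0024, 0.001, -0.0003], [-0.0037, 0.0015, -0.0003], [-0.005, 0.002, -0.0003], [-0.0063, 0.0026, -0.0003], [-0.0076, 0.0031, -0.0003], [-0.0083, 0.0034, -0.0003], [-0.0083, 0.0034, -0.0003]]
```

```bash
echo '[[[-0.0011,0.0005,0],[0,0,0]],[[-0.0024,0.001,0],[0,0,0]],[[-0.0037,0.0015,0],[0,0,0]]]' | python3 -m creep|sed -n 4p; python3 nx.py 1.2; python3 st.py
```

```text
wrist_force: [-1.9, -4.1, -0.1]
t 40.27 s 285.6 Fn 4.76 Ft -1.44 g0 -0.04 corr [-0.88 -0.17] r 0.02 z 0.0588
[[-0.0011, 0.0003, -0.0004], [-0.0022, 0.0008, -0.0004], [-0.0033, 0.0012, -0.0004], [-0.0044, 0.0017, -0.0004], [-0.0046, 0.0018, -0.0004], [-0.0046, 0.0018, -0.0004], [-0.0046, 0.0018, -0.0004], [-0.0046, 0.0018, -0.0004]]
t 40.42 axis cast [ 42.52 -49.07] Fcast [ 0.03 -5.31] Fn 5.12 Ft -1.42 s 284.8 gap -1.18 z 0.0588
```

```bash
echo '[[[-0.0012,0.0002,0],[0,0,0]],[[-0.0024,0.0006,0],[0,0,0]]]' | python3 -m creep|sed -n 4p; python3 st.py
```

```text
wrist_force: [-1.6, -5.6, -0.4]
t 40.83 axis cast [ 45.17 -48.68] Fcast [ 0.16 -5.92] Fn 5.7 Ft -1.63 s 287.4 gap -0.79 z 0.0589
```

```bash
echo '[[[-0.0011,0.0001,0],[0,0,0]],[[-0.0022,0.0004,0],[0,0,0]],[[-0.0022,0.0004,0],[0,0,0]]]' | python3 -m creep|sed -n 4p; python3 st.py
```

```text
wrist_force: [-1.3, -3.6, -0.3]
t 41.35 axis cast [ 47.4  -48.36] Fcast [ 0.41 -4.85] Fn 4.75 Ft -1.07 s 289.7 gap -0.42 z 0.0589
```

```bash
python3 - <<'E'
from h import *
p=viewer.read_camera("wrist");np.savez("w6.npz",**{k:p[k] for k in("image","K","R","t")})
im=p["image"][:,:,::-1];a=cv2.resize(im[100:300,180:400],(660,600),interpolation=2);cv2.imwrite("pics/w6.png",a)
E
```

```text
(no output)
```

View pics/w6.png

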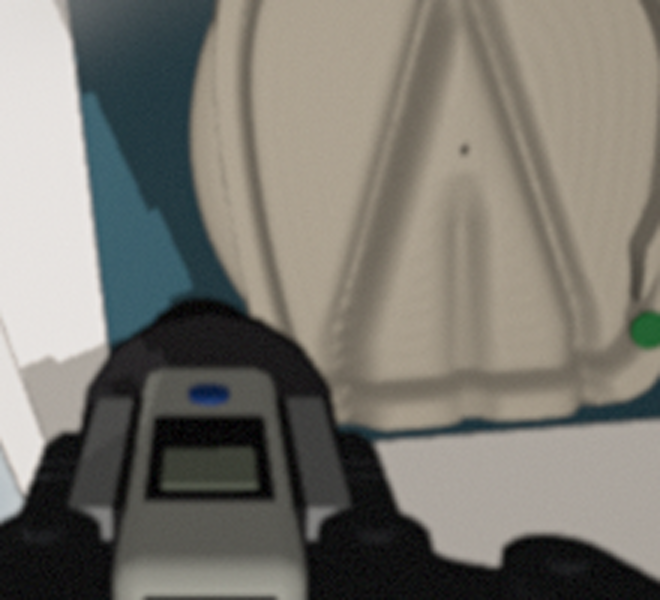

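The collar covers the red mark at (200,300), with the wheel against the right wall there, and the tracer still stands upright in the grip. The tracing is done, so I back away, lift, and return.

```bash
echo '[[[0,-0.004,0],[0,0,0]],[[0,-0.01,0],[0,0,0]],[[0,-0.012,-0.03],[0,0,0]],[[0,-0.012,-0.063],[0,0,0]],[[0,-0.012,-0.063],[0,0,0]]]' | python3 -m creep|sed -n 1,4p; python3 - <<'E'
from path import *
P=tool()[0];print(delta([.4484,.327,.118],RT))
E
```

```text
clock: 42.02
tcp_pos: [0.5065, 0.0604, 0.1246]
orientation: [0.003, 0.206, 0.979, 0.001]
wrist_force: [0.3, -0.5, -1.4]
[0.1606, 0.2205, 0.0065, 0.0032, 0.0051, 0.0001]
```

```bash
echo '[[[0.036,0.049,0],[0,0,0]],[[0.072,0.098,0],[0,0,0]],[[0.108,0.147,0],[0,0,0]],[[0.14,0.195,0],[0,0,0]],[[0.16,0.22,0],[0,0,0]],[[0.16,0.22,0],[0,0,0]],[[0.16,0.22,0],[0,0,0]]]' | python3 -m creep|sed -n 1,4p; python3 - <<'E'
from path import *
for _ in range(4):viewer.read_camera("top")
p=viewer.read_camera("wrist");im=p["image"][:,:,::-1];cv2.imwrite("pics/w7.png",im)
print(delta([.4484,.327,.0558],RT),tool()[0])
E
```

```text
clock: 42.9
tcp_pos: [0.4459, 0.3256, 0.1209]
orientation: [-0.001, 0.206, 0.979, -0.001]
wrist_force: [-1.0, -0.6, -0.5]
[-0.0007, 0.0023, 0.0661, -0.0001, -0.0001, -0.0017] [0.44686212 0.32514659 0.12186885]
```

View pics/w7.png

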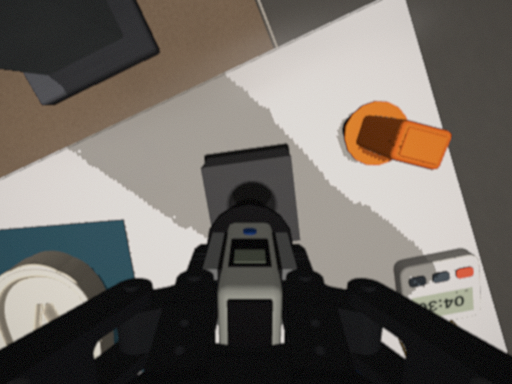

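The tracer hangs over the stand, with the well's mouth showing at (252,197) just beyond the collar. I centre it and lower it gently.

```bash
echo '[[[-0.0007,0.0022,0.004],[0,0,0]],[[-0.0007,0.0022,0.012],[0,0,0]],[[-0.0007,0.0022,0.02],[0,0,0]],[[-0.0007,0.0022,0.028],[0,0,0]],[[-0.0007,0.0022,0.036],[0,0,0]]]' | python3 -m creep|sed -n 1,4p; python3 -c "
from path import *
viewer.read_camera('top');print(delta([.4484,.327,.0558],RT),tool()[0])"
```

```text
clock: 43.78
tcp_pos: [0.4478, 0.3277, 0.0852]
orientation: [-0.0, 0.206, 0.979, -0.0]
wrist_force: [0.4, -0.1, -0.2]
[-0.0013, 0.0001, 0.0283, -0.0017, -0.0012, 0.0] [0.44724974 0.32741867 0.08411676]
```

Already about 10 mm into the well with no side force. I continue down.

```bash
echo '[[[-0.0008,0,0.008],[0,0,0]],[[-0.0008,0,0.016],[0,0,0]],[[-0.0008,0,0.022],[0,0,0]],[[-0.0008,0,0.025],[0,0,0]],[[-0.0008,0,0.025],[0,0,0]]]' | python3 -m creep|sed -n 1,4p; echo '[[[0,0,0.001],[0,0,0]],[[0,0,0.002],[0,0,0]],[[0,0,0.003],[0,0,0]],[[0,0,0.003],[0,0,0]]]' | python3 -m creep|sed -n 1,4p;python3 -c "
from path import *
print(delta([.4484,.327,.0558],RT),tool()[0])"
```

```text
clock: 44.45
tcp_pos: [0.4486, 0.3274, 0.0607]
orientation: [-0.0, 0.206, 0.979, -0.0]
wrist_force: [0.3, -0.2, -1.8]
clock: 44.95
tcp_pos: [0.4487, 0.3274, 0.0579]
orientation: [0.0, 0.206, 0.979, -0.0]
wrist_force: [-0.4, 0.3, -0.7]
[0.0001, -0.0005, 0.0021, -0.0001, 0.0001, -0.0001] [0.4487225  0.32744993 0.0578881 ]
```

```bash
for i in 1 2 3; do echo '[[[0,0,0.0008],[0,0,0]],[[0,0,0.0008],[0,0,0]]]' | python3 -m creep|sed -n 2,4p;done
```

```text
tcp_pos: [0.4487, 0.3274, 0.0571]
orientation: [-0.0, 0.206, 0.979, -0.0]
wrist_force: [-0.4, -0.2, -1.5]
tcp_pos: [0.4487, 0.3275, 0.0562]
orientation: [-0.0, 0.206, 0.979, -0.0]
wrist_force: [-0.5, -0.7, -0.5]
tcp_pos: [0.4488, 0.3275, 0.0559]
orientation: [0.0, 0.206, 0.979, 0.0]
wrist_force: [-1.4, -1.0, 3.4]
```

Seated: the collar takes weight at the same height as at the grasp. I release and rise.

```bash
echo '[[[0,0,0],[0,0,0]],[[0,0,0],[0,0,0]],[[0,0,0],[0,0,0]],[[0,0,0],[0,0,0]]]' | python3 -m creep 0.06 20|sed -n 2,6p; echo '[[[0,0,-0.02],[0,0,0]],[[0,0,-0.07],[0,0,0]],[[0,0,-0.13],[0,0,0]],[[0.02,0,-0.18],[0,0,0]],[[0.04,0,-0.2],[0,0,0]],[[0.04,0,-0.2],[0,0,0]]]' | python3 -m creep|sed -n 1,4p; python3 - <<'E'
from h import *
for _ in range(3):viewer.read_camera("top")
p=viewer.read_camera("wrist");s=viewer.read_camera("side")
a=proj(p,[.448,.3267,.06])[0];b=proj(s,[.448,.3267,.06])[0]
g=lambda q,a:cv2.resize(q["image"][int(a[1])-35:int(a[1])+45,int(a[0])-40:int(a[0])+40,::-1],(400,400),interpolation=2)
print(a,b);cv2.imwrite("pics/w8.png",np.hstack([g(p,a),g(s,b)]));t=viewer.read_camera("top")
for n in("brown_bottle","white_pot","slide_box"):print(n,nets.outline_of(n,t)[0]["box"])
E
```

```text
tcp_pos: [0.4488, 0.3275, 0.0555]
orientation: [0.0, 0.206, 0.979, -0.0]
wrist_force: [-0.7, 0.4, 0.6]
finger_gap: 0.0601
grip_force: 0.0
clock: 46.95
tcp_pos: [0.4122, 0.3445, 0.2576]
orientation: [0.002, 0.205, 0.979, 0.001]
wrist_force: [0.1, -0.1, -0.4]
[248.8458278  206.67274853] [212.82656864 243.44685551]
brown_bottle [174.0, 153.3, 196.1, 172.6]
white_pot [285.5, 199.2, 319.1, 233.6]
slide_box [332.7, 212.4, 363.8, 229.1]
```

View pics/w8.png

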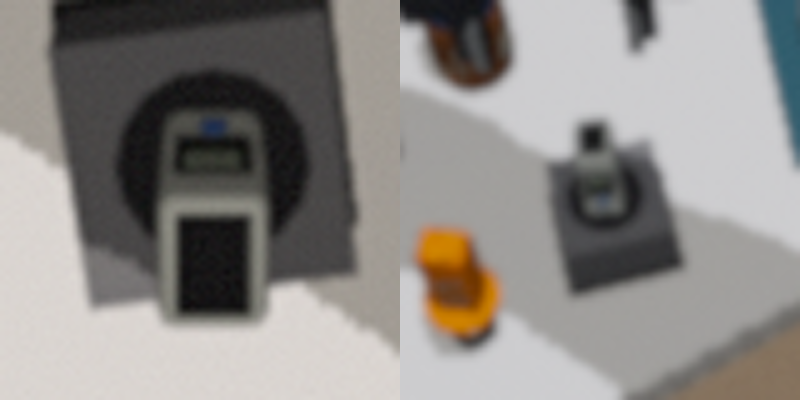

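The tracer stands upright in its stand with the collar flat on the top (left crop at (210,160), right at (600,195)). The gripper is clear, and the bottle, pot and box are where they were.

```bash
python3 -c "
from workcell import env
print(env.hand_in())"
```

```text
the job is handed in; nothing more can be done
None
```

The hoof cast was traced from the green mark round the toe to the red mark, running about 1–2 mm past each mark. Sampled wheel force stayed between about 2.8 and 6 N (not logged between samples). The tracer is back home in its stand and released. The job was handed in at about 47 s; I could not read the counter, but the path works out at about 24 rad.

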